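# Nest clamp ferrules head to tail on a draining rack

## Robot

A 6-joint arm with a two-finger parallel gripper is mounted at the origin on a cart in front of the work surface, level with it; the furniture and walls round the work are solid. World frame = base frame: x ahead of the robot, y to its left, z up, the work surface at z = 0. Lengths are in m, angles in rad, forces in N, time in s.
With the tool pointing down it reaches from about 0.375 to 0.9 m from the base axis. Payload 3.1 kg.
Tool frame: the origin (TCP) lies on the centre line of the jaws, within the pads' length; the fingertips stand robot.tip_reach ahead of it and the grasp point (between the pads) lies 8 mm behind it (robot.tip_reach is the distance from the TCP to the fingertips, in m); z points along the fingers, y is the line along which they close (so a half turn about z gives the same grasp; the last joint's range is limited). The gripper opens to 87 mm and grips with 3 to 60 N. Pads are 19 mm wide; open, the fingers measure 117 mm over their backs; the gripper's body (75 mm by 190 mm) begins 51 mm behind the grasp point.
Start: joints at [-1.403, 0.527, 1.433, -0, 1.181, -0.178], TCP at [0.212, -0.588, 0.234] pointing down, gripper open.
Joint ranges: [-3.08, 3.08], [-0.75, 2.2], [0.22, 2.44], [-1.43, 4.57], [0, 2.65], [-2.85, 2.85]. Speed limits (rad/s): [2.79, 2.79, 3.14, 3.14, 3.14, 3.14].

## Interface

Orientations are given as a unit quaternion [x, y, z, w].
In Python, from rig import robot gives the robot as it stands.
- The arm moves only by the tool jog_arm, never from a script. Its argument "motion" is one flat list of numbers, 7 for each row, row after row: the shift along the tool's x, y, z scaled (see below), then the turn, a rotation vector about the tool's x, y, z scaled (see below), then the gripper's target within -1 to 1 (shut at 1, half-way at 0, fully open at -1). In form: [x, y, z, rx, ry, rz, hand, x, y, z, rx, ry, rz, hand, ...]. A call has 1 to 12 rows; each row shifts and turns the commanded pose from where the row before left it, along the tool's axes as they then stand; what a row does not reach is not made up. The controller multiplies each number of a shift by 4 cm and each number of a turn by 4 degrees. A row lasts 1/8 s, in which the tool goes at most 62.5 mm and 10.7 degrees, less where a joint would pass 70% of its speed; a pose out of reach is approached as far as the arm can. A call with a number of a shift or a turn outside -1 to 1 is refused whole. A call with a gripper value outside its range is refused whole. The fingers move at their own pace and stop on an object; "grip_force" is the grip in N (left out, the last holds). Time passes only in rows, so rows that do not move let the fingers close. It gives the time, the measured TCP pose, the force, the opening and the grip force at its end, in the units of the state.
- robot.get_obs(): the state, without advancing time (a new reading comes with each control period).
- robot.camera(name): name is "side" or "top"; returns the picture (400x640x3 uint8, blue, green, red); there is no depth.
- robot.calibration(name): a dict with "fx", "fy", "cx", "cy" (pixels), "dist_coeffs" ([k1, k2, p1, p2, k3] as OpenCV has them; the pictures are not rectified), "R" (3x3) and "t" (3): a world point X has camera coordinates R X + t. Camera axes: x right, y down, z forward; pixel columns grow to the right and rows downward; lengths in m; the calibration is good to about 2 mm. A picture is of the moment at which its call begins. calibration takes no time and is no camera call.
- robot.hand_in(): hands the job in; it is judged then, once.
The state is a dict: "time": time; "q": joint angles; "joint_velocities": joint speeds; "joint_torque": joint torques, N m; "position": TCP position; "tool_rot": TCP orientation; "ft_force": force on the tool from outside, world axes, zero at the start; "moment": the same for the moment, N m; "grip_width": finger opening in m; "grip_force": force on a finger pad.
Only numpy, scipy, OpenCV 4.12 (cv2) and the standard library are available. Lean on these libraries where they do the work, as an engineer would, in place of code of your own. Each camera call takes 0.05 s, during which the arm holds its last target. There are 200 camera calls.

## Task

Pack the three washed steel ferrules on the sloping draining rack so that they nest tightly. Slide one of the two that stand flange-down into the V stop at the foot until it sits centred against both legs, put the other flange-down right behind it between the rails so that the flanges touch, and lower the upside-down one, still stub-down, between the two stubs so that its stub end rests on their flanges and its flange lies flat on their stub ends, in line with them. Leave the timer, the petri dishes and the tape roll where they are.

Things in the scene. Friction and masses are not known exactly. Their poses are not given: they have to be found in the camera images.
- ferrule_a: steel clamp ferrule, hat-shaped, round: flat flange 56 mm across, 6 mm thick, with a coaxial stub 24 mm across; 42 mm high overall; blind 17 mm bore at both ends; 0.15 to 0.3 kg; loose. Stands stub up on the bench. Origin: centre of the flange's flat underside; z along the stub.
- ferrule_b: steel clamp ferrule, hat-shaped, round: flat flange 56 mm across, 6 mm thick, with a coaxial stub 24 mm across; 42 mm high overall; blind 17 mm bore at both ends; 0.15 to 0.3 kg; loose. Same as ferrule_a and interchangeable with it; stands stub up on the bench. Origin: centre of the flange's flat underside; z along the stub.
- ferrule_c: steel clamp ferrule, hat-shaped, round: flat flange 56 mm across, 6 mm thick, with a coaxial stub 24 mm across; 42 mm high overall; blind 17 mm bore at both ends; 0.15 to 0.3 kg; loose. Stands upside down on its stub's end, flange on top. Origin: centre of the stub's end; z towards the flange (stub from 0 to 36 mm, flange from 36 to 42 mm).
- rack_deck: sloping deck of the draining rack, 154 x 86 mm, fixed, 30 degrees, low end nearest the robot. x up the slope (deck from -46 to +108 mm), y across it to the left, z square out of it. Origin on its surface, 36 mm over the bench, where the centre of a flange seated in the V stop lies. V: two 9 mm high bars at the low end, each 45 degrees to x, 28 mm from the origin, open up the slope.
- second_place (a point): point on the deck's surface, on its middle line, 56 mm up the slope from the deck's origin: the flange centre of the second flange-down ferrule when it touches the first. Axes as the deck's. Steel on the deck may stick, or slide down by itself, as friction has it: push the parts home.
- nest_place (a point): 28 mm up the slope on the middle line, 6 mm off the deck: the centre of ferrule_c's stub end when nested; 4 mm of play to each stub. Axes as the deck's.
- rail_left (a point): middle of the top of the left side rail, at deck x 47, y 33, z 7 mm. The rails are 6 mm rods along the slope, deck x from -7 to 101 mm, their tops 7 mm off the deck, 60 mm clear between them (inner faces at y -30 and +30 mm); the right one mirrors it. Nothing stands higher than 9 mm off the deck.
- lab_timer: white lab timer with a sloping face, 56x62x46 mm on the bench, a bystander, not to be moved; origin at the centre of its underside
- petri_stack: stack of three clear petri dishes 69x69x48 mm on the bench, a bystander, not to be moved; origin at the centre of its underside
- tape_roll: roll of tape 68x68x18 mm lying on the bench, a bystander, not to be moved; origin at the centre of its underside
There are look-alikes about, which are no part of the job. Leave any pink look-alike of the ferrule_b alone. What is shaped like the ferrule_a but pink is not meant.

How it is judged:
At the end, for the whole second after the job is handed in: Two ferrules flange-down, flush (2.5 mm, 0.07 rad): one in the V within 3 mm, one 52-60 mm up, within 4 mm of the middle, centres under 59.5 mm apart. ferrule_c square, stub-down between them, 21-35 mm up, within 6 mm of the middle, stub end 3.5-8.5 mm off the deck. At rest (((x of ferrule_a in the frame of rack_deck between -0.003 and 0.003 m and y of ferrule_a in the frame of rack_deck between -0.003 and 0.003 m and z of ferrule_a in the frame of rack_deck between -0.0025 and 0.0025 m and angle between the z axis of each of ferrule_a, ferrule_b and the z axis of rack_deck, either way round below 0.07 rad and x of ferrule_b in the frame of rack_deck between 0.052 and 0.06 m and y of ferrule_b in the frame of rack_deck between -0.004 and 0.004 m and z of ferrule_b in the frame of rack_deck between -0.0025 and 0.0025 m and distance between ferrule_a and ferrule_b below 0.0595 m) or (x of ferrule_b in the frame of rack_deck between -0.003 and 0.003 m and y of ferrule_b in the frame of rack_deck between -0.003 and 0.003 m and z of ferrule_b in the frame of rack_deck between -0.0025 and 0.0025 m and angle between the z axis of each of ferrule_b, ferrule_a and the z axis of rack_deck, either way round below 0.07 rad and x of ferrule_a in the frame of rack_deck between 0.052 and 0.06 m and y of ferrule_a in the frame of rack_deck between -0.004 and 0.004 m and z of ferrule_a in the frame of rack_deck between -0.0025 and 0.0025 m and distance between ferrule_b and ferrule_a below 0.0595 m)) and x of ferrule_c in the frame of rack_deck between 0.021 and 0.035 m and y of ferrule_c in the frame of rack_deck between -0.006 and 0.006 m and z of ferrule_c in the frame of rack_deck between 0.0035 and 0.0085 m and angle between the z axis of ferrule_c and the z axis of rack_deck, either way round below 0.07 rad and linear speed of each of ferrule_a, ferrule_b, ferrule_c below 0.01 m/s); the robot touches nothing.
It fails at once if the timer is moved more than 20 mm (distance of lab_timer from where it was at the start of the episode above 0.02 m).
It fails at once if the stack of petri dishes is moved more than 20 mm (distance of petri_stack from where it was at the start of the episode above 0.02 m).
It fails at once if the tape roll is moved more than 20 mm (distance of tape_roll from where it was at the start of the episode above 0.02 m).
It also fails if it takes over 64 s, if anything falls off the work surface, if the arm or the gripper's body presses on something with over 40 N, if the wrist force passes 120 N, or if a joint passes its speed limit or range.

## Working session

There is one attempt and no reset: what is moved stays moved. The work goes in short steps, Python scripts to look and compute and a tool call to move; the robot and the scene stay as the last step left them, time stands still between calls to the robot, and variables do not carry over. Pictures are saved under pics/ and viewed, at most 10 in all, crops included, and the job is handed in when it is done.

Besides the shell and the picture viewer there is one more tool, called after ">>>" in YAML: its name, and indented under it one key for each argument. jog_arm: Moves the arm, as the interface text tells. Shifts and turns lie within -1 to 1; 1 stands for 4 cm of shift or 4 degrees of turn. Its arguments: {"type":"object","properties":{"motion":{"type":"array","items":{"type":"number"}},"grip_force":{"type":"number"}},"required":["motion"]}

```bash
ls; mkdir -p pics
python3 - <<'E'
from rig import robot
import cv2
for n in("side","top"):
    im=robot.camera(n); cv2.imwrite(f"pics/{n}0.png",im)
    c=robot.calibration(n); print(n,{k:(v.tolist() if hasattr(v,'tolist') else v) for k,v in c.items()})
print(robot.get_obs(), robot.tip_reach)
E
```

```text
pics
side {'fx': 398.09805343684314, 'fy': 398.09805343684314, 'cx': 324.47800547426857, 'cy': 199.05543081905438, 'dist_coeffs': [0.011535619143532044, 0.0, 0.0, 0.0, 0.0], 'R': [[-0.999479831328829, -0.0316600025586042, 0.0061409286663506426], [-0.024215756345150413, 0.610993553571612, -0.791265110211847], [0.021299387585757945, -0.7910022261232412, -0.6114424047746025]], 't': [0.5650865035422719, 0.08222790838592525, 1.2647049183064625]}
top {'fx': 479.34917524737966, 'fy': 479.34917524737966, 'cx': 313.68923957827644, 'cy': 194.2111480877788, 'dist_coeffs': [0.03958723718566559, 0.0, 0.0, 0.0, 0.0], 'R': [[0.012683635966922558, -0.9999145037425197, -0.003179714454097326], [-0.9797748471600284, -0.011792950966796683, -0.19975528824048233], [0.19970071169428028, 0.0056490276017856795, -0.9798406575744611]], 't': [0.009436197175649634, 0.5383223524067436, 1.3632356896755122]}
{'time': 0.1, 'q': array([-1.40251570e+00,  5.28385235e-01,  1.43371433e+00, -4.31506141e-06,
        1.18142175e+00, -1.78504294e-01]), 'joint_velocities': array([ 4.83499166e-04, -8.29883804e-04, -1.88793563e-03, -3.63574712e-05,
       -1.58863324e-03, -5.82231134e-06]), 'joint_torque': array([-7.50675281e-04, -4.40984559e+01, -1.77150965e+01,  6.34814962e-02,
        5.33353805e-02, -3.64891775e-05]), 'position': array([ 0.21234217, -0.58717118,  0.23268112]), 'tool_rot': array([ 9.85004553e-01,  1.72525655e-01,  2.93424358e-06, -9.64324932e-04]), 'ft_force': array([ 0.06046547,  0.24050234, -0.01238027]), 'moment': array([ 0.02528124,  0.04586533, -0.00711742]), 'grip_force': 0.0, 'grip_width': 0.08715011253542618} 0.011
```

View pics/side0.png

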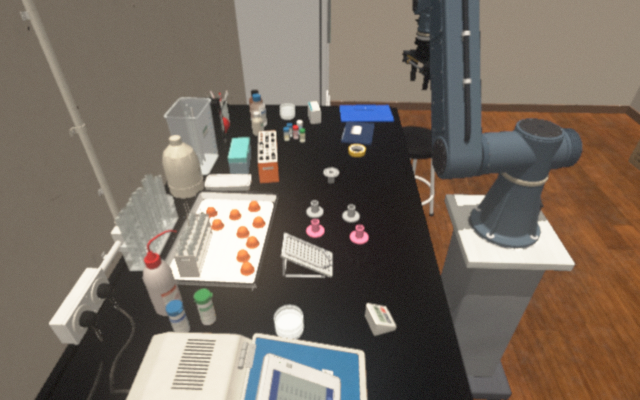

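View pics/top0.png

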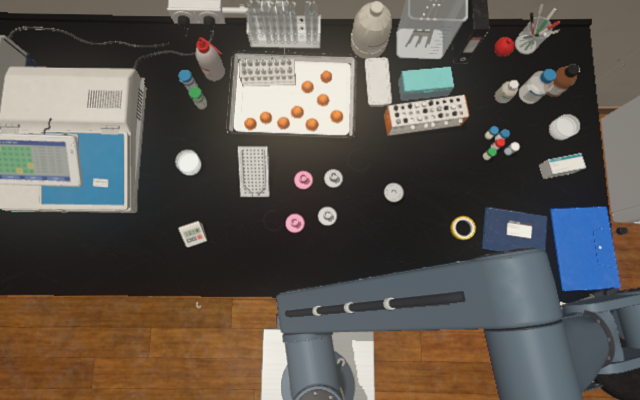

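The side view shows:
- Two grey stub-up ferrules at (315,209) and (351,214).
- Pink look-alikes at (315,228) and (359,235).
- A grey one upside down at (331,174).
- The rack at (306,255).

In the top view they are:
- Grey stub-up at (333,178) and (327,215).
- Pink at (303,179) and (295,223).
- Grey flange-up at (393,191).
- The rack at (254,171).
- Timer at (192,234), petri dishes at (188,162) and tape at (463,228).

I choose the grey ones by their description and check them in a crop.

```bash
cat > h.py <<'E'
import numpy as np, cv2
from rig import robot
def cal(n):
    c=robot.calibration(n)
    K=np.array([[c['fx'],0,c['cx']],[0,c['fy'],c['cy']],[0,0,1]]);return K,np.array(c['dist_coeffs']),np.array(c['R']),np.array(c['t'])
def ray(n,px):
    K,d,R,t=cal(n); u=cv2.undistortPoints(np.array(px,float).reshape(-1,1,2),K,d).reshape(-1,2)
    D=np.c_[u,np.ones(len(u))]@R; return -R.T@t,D
def plane(n,px,z):
    o,D=ray(n,px); return o+D*((z-o[2])/D[:,2])[:,None]
def proj(n,X):
    K,d,R,t=cal(n); return cv2.projectPoints(np.array(X,float).reshape(-1,1,3),cv2.Rodrigues(R)[0],t,K,d)[0].reshape(-1,2)
E
python3 - <<'E'
import cv2,numpy as np
t=cv2.imread('pics/top0.png');s=cv2.imread('pics/side0.png')
a=cv2.resize(t[135:240,225:425],None,fx=4,fy=4,interpolation=cv2.INTER_CUBIC)[:300]
b=cv2.resize(s[160:280,265:375],None,fx=5,fy=5,interpolation=cv2.INTER_CUBIC)
cv2.imwrite('pics/tc.png',cv2.resize(t[135:240,225:425],None,fx=4,fy=4,interpolation=cv2.INTER_CUBIC))
cv2.imwrite('pics/sc.png',b)
E
```

```text
(no output)
```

View pics/tc.png

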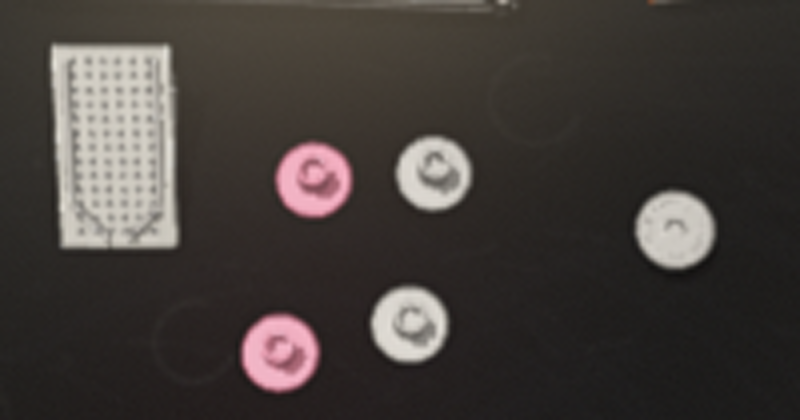

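View pics/sc.png

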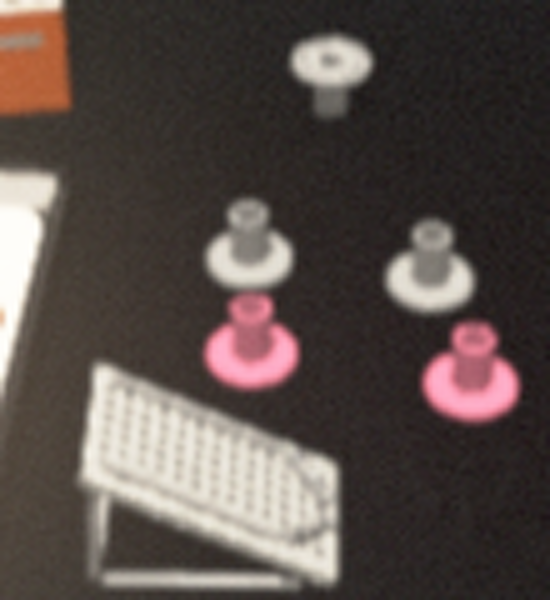

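The crop confirms grey stub-up at top (333,178) and (327.5,216), and grey flange-up at (394,192). The pink pair is excluded. The rack's low end is at the bottom of the top view (V near (252,193)).

Run:
```python
from h import *
from scipy.optimize import least_squares
t=cv2.imread('pics/top0.png');s=cv2.imread('pics/side0.png')
def blobs(im,box,lo,sat):
    x0,y0,x1,y1=box;c=cv2.resize(im[y0:y1,x0:x1],None,fx=4,fy=4,interpolation=cv2.INTER_CUBIC)
    hsv=cv2.cvtColor(c,cv2.COLOR_BGR2HSV); m=((hsv[...,2]>lo)&(hsv[...,1]<sat)).astype(np.uint8)
    m=cv2.morphologyEx(m,cv2.MORPH_CLOSE,np.ones((9,9)))
    cs=cv2.findContours(m,cv2.RETR_EXTERNAL,cv2.CHAIN_APPROX_NONE)[0]
    return [(k.reshape(-1,2)+.5)/4-.5+[x0,y0] for k in cs if cv2.contourArea(k)>800]
for k in blobs(t,(310,150,425,240),110,60):
    e=cv2.fitEllipse(k.astype(np.float32)); z=.042 if e[0][0]>380 else .006
    print('top',np.round(e[0],2),np.round(e[1],1),'world',np.round(plane('top',[e[0]],z)[0],4))
for k in blobs(t,(230,138,280,205),110,60):
    q=cv2.approxPolyDP(k.astype(np.float32),4,True).reshape(-1,2);print('rack top',q.tolist())
for k in blobs(s,(277,228,340,280),110,60):
    q=cv2.approxPolyDP(k.astype(np.float32),3,True).reshape(-1,2);print('rack side',q.tolist())
# side: flange-up ellipse
for k in blobs(s,(320,165,342,180),130,60):
    e=cv2.fitEllipse(cv2.convexHull(k.astype(np.float32)));print('side c',e, plane('side',[e[0]],.042))
for n,px,z in [('top',[[188,162]],.048),('top',[[192,234]],.04),('top',[[303,179],[295,223]],.006)]: print(plane(n,px,z).round(3))
```

```text
top [326.9  215.65] [18.7 18.9] world [ 0.4822 -0.0245  0.006 ]
top [393.3  191.96] [18.8 19.5] world [ 0.5504 -0.2211  0.042 ]
top [332.94 177.88] [18.3 18.5] world [ 0.6001 -0.0423  0.006 ]
rack top [[237.875, 145.625], [239.875, 195.875], [268.125, 196.125], [266.875, 146.125]]
rack side [[283.375, 232.125], [282.875, 274.625], [331.875, 275.375], [331.375, 251.875]]
side c ((330.770751953125, 172.01475524902344), (9.906623840332031, 15.794862747192383), 90.84994506835938) [[ 0.55000799 -0.21646171  0.042     ]]
[[0.634 0.395 0.048]]
[[0.418 0.371 0.04 ]]
[[0.595 0.05  0.006]
 [0.459 0.072 0.006]]
```

```bash
cat >> h.py <<'E'
from scipy.spatial.transform import Rotation as Ro
def deckR(yaw): return Ro.from_euler('z',yaw).as_matrix()@Ro.from_euler('y',-np.pi/6).as_matrix()
E
python3 - <<'E'
from h import *
from scipy.optimize import least_squares
obs=[('top',(-.046,.043),(239.9,195.9)),('top',(.108,.043),(237.9,145.6)),('top',(-.046,-.043),(268.1,196.1)),('top',(.108,-.043),(266.9,146.1)),
('side',(.108,-.043),(283.6,232.1)),('side',(-.046,-.043),(331.5,252.0))]
def pts(p): return [np.r_[p[0],p[1],.036]+deckR(p[2])@np.r_[o[1],0] for o in obs]
def f(p): return np.concatenate([proj(o[0],X)[0]-o[2] for o,X in zip(obs,pts(p))])
r=least_squares(f,[.55,.15,0],loss='soft_l1'); print(r.x, f(r.x).reshape(-1,2).round(2).tolist())
t=cv2.imread('pics/top0.png');s=cv2.imread('pics/side0.png')
R=deckR(r.x[2]);o=np.r_[r.x[:2],.036]
out=[]
for n,im,(x0,y0,x1,y1),k in(('top',t,(230,138,280,203),9),('side',s,(275,225,340,285),9)):
    c=cv2.resize(im[y0:y1,x0:x1],None,fx=k,fy=k,interpolation=cv2.INTER_CUBIC)
    def L(a,b,col):
        q=proj(n,[o+R@np.array(a),o+R@np.array(b)]); q=((q-[x0,y0]+.5)*k).astype(int); cv2.line(c,q[0].tolist(),q[1].tolist(),col,1)
    for y in(-.033,.033): L((-.007,y,.007),(.101,y,.007),(0,0,255))
    for y in(-1,1): L((-.0396,0,.009),(-.0396+.028,y*.028,.009),(0,255,0)); L((-.046,y*.043,0),(.108,y*.043,0),(255,0,0))
    L((-.046,-.043,0),(-.046,.043,0),(255,0,0));L((.108,-.043,0),(.108,.043,0),(255,0,0))
    out.append(cv2.copyMakeBorder(c,0,590-c.shape[0],0,0,cv2.BORDER_CONSTANT))
o2=np.hstack(out);o2=cv2.resize(o2,None,fx=800/o2.shape[1],fy=800/o2.shape[1]); cv2.imwrite('pics/deck.png',o2);print(o2.shape)
E
```

```text
[0.57972729 0.19781757 0.00664198] [[0.06, -0.31], [-0.33, 0.34], [0.14, -0.36], [-0.06, 0.02], [0.2, -0.62], [0.06, 0.32]]
(456, 800, 3)
```

View pics/deck.png

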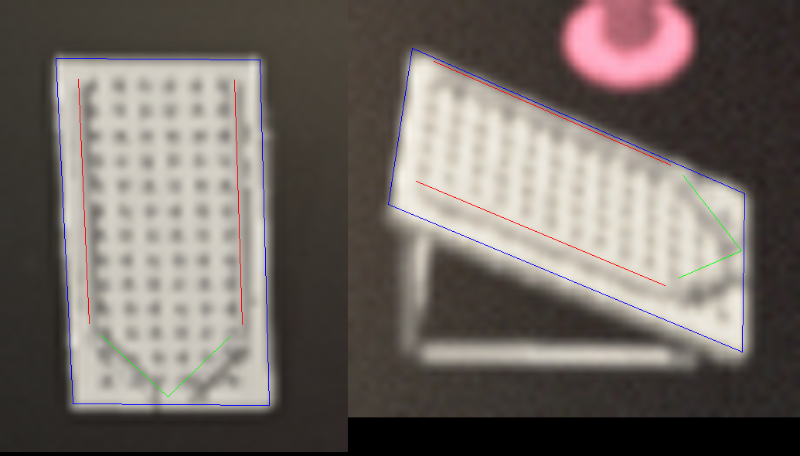

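```bash
cat >> h.py <<'E'
DX,DY,DYAW=.5797,.1978,.0066
DO=np.array([DX,DY,.036]); DR=deckR(DYAW)
SW=np.array([[0,1,0],[1,0,0],[0,0,-1.]])   # tool y along deck x, tool z = -deck z
def down(yaw): return Ro.from_euler('z',yaw).as_matrix()@np.diag([1,-1,-1.])  # tool x at yaw
def plan(pos,Rt,n,cur=None):
    "n equal rows leading from the measured pose to pos, Rt"
    o=robot.get_obs(); R0=Ro.from_quat(o['tool_rot']); p0=np.array(o['position'])
    if cur is not None: p0,R0=np.array(cur[0]),Ro.from_matrix(cur[1])
    rv=(R0.inv()*Ro.from_matrix(Rt)).as_rotvec()/n
    M=np.zeros((3,3));R=R0
    for k in range(n):
        M+=R.as_matrix(); R=R*Ro.from_rotvec(rv)
    s=np.linalg.solve(M,np.array(pos)-p0)
    print('x',n,'row',np.round(np.r_[s/.04,np.degrees(rv)/4],3).tolist())
def state():
    o=robot.get_obs(); p=np.array(o['position'])
    print('t',round(o['time'],2),'p',p.round(4),'F',np.round(o['ft_force'],1),'w',round(o['grip_width'],4),'gf',round(o['grip_force'],1),'deckTCP',(DR.T@(p-DO)*1e3).round(1),'q',np.round(o['q'],2))
E
python3 - <<'E'
from h import *
plan([.4822,-.0245,.16],down(np.pi/2+DYAW),22); plan([.4822,-.0245,.16],down(np.pi/2+DYAW),24)
E
```

```text
x 22 row [0.742, -0.142, 0.083, -0.001, -0.001, -0.801]
x 24 row [0.681, -0.129, 0.076, -0.001, -0.001, -0.734]
```

>>> jog_arm:
  motion: [0.742, -0.142, 0.083, 0, 0, -0.801, 0, 0.742, -0.142, 0.083, 0, 0, -0.801, 0, 0.742, -0.142, 0.083, 0, 0, -0.801, 0, 0.742, -0.142, 0.083, 0, 0, -0.801, 0, 0.742, -0.142, 0.083, 0, 0, -0.801, 0, 0.742, -0.142, 0.083, 0, 0, -0.801, 0, 0.742, -0.142, 0.083, 0, 0, -0.801, 0, 0.742, -0.142, 0.083, 0, 0, -0.801, 0, 0.742, -0.142, 0.083, 0, 0, -0.801, 0, 0.742, -0.142, 0.083, 0, 0, -0.801, 0, 0.742, -0.142, 0.083, 0, 0, -0.801, 0]
  grip_force: 20

```text
time: 1.48
position: [0.4371, -0.3484, 0.1965]
tool_rot: [0.886, 0.463, -0.0, -0.0]
ft_force: [0.9, 0.1, -0.2]
grip_width: 0.0433
grip_force: 0.0
```

>>> jog_arm:
  motion: [0.742, -0.142, 0.083, 0, 0, -0.801, 0, 0.742, -0.142, 0.083, 0, 0, -0.801, 0, 0.742, -0.142, 0.083, 0, 0, -0.801, 0, 0.742, -0.142, 0.083, 0, 0, -0.801, 0, 0.742, -0.142, 0.083, 0, 0, -0.801, 0, 0.742, -0.142, 0.083, 0, 0, -0.801, 0, 0.742, -0.142, 0.083, 0, 0, -0.801, 0, 0.742, -0.142, 0.083, 0, 0, -0.801, 0, 0.742, -0.142, 0.083, 0, 0, -0.801, 0, 0.742, -0.142, 0.083, 0, 0, -0.801, 0, 0.742, -0.142, 0.083, 0, 0, -0.801, 0, 0, 0, 0, 0, 0, 0, 0]

```text
time: 2.98
position: [0.4812, -0.0236, 0.16]
tool_rot: [0.704, 0.71, -0.001, -0.001]
ft_force: [0.3, -0.2, 0.7]
grip_width: 0.0436
grip_force: 0.0
```

Run:
```python
from h import *
state(); plan([.4822,-.0245,.023],down(np.pi/2+DYAW),1);plan([.4822,-.0245,.023],down(np.pi/2+DYAW),5)
```

```text
t 2.98 p [ 0.4812 -0.0236  0.16  ] F [ 0.3 -0.2  0.7] w 0.0436 gf 0.0 deckTCP [ -24.6 -220.8  157.4] q [-0.28  0.45  1.86  0.    0.83 -0.29]
x 1 row [-0.024, 0.034, 3.425, -0.035, -0.012, 0.036]
x 5 row [-0.005, 0.006, 0.685, -0.007, -0.002, 0.007]
```

>>> jog_arm:
  motion: [-0.024, 0.034, 0.6, 0, 0, 0, 0, 0, 0, 0.8, 0, 0, 0, 0, 0, 0, 0.8, 0, 0, 0, 0, 0, 0, 0.8, 0, 0, 0, 0, 0, 0, 0.425, 0, 0, 0, 0, 0, 0, 0, 0, 0, 0, 0, 0, 0, 0, 0, 0, 0, 1, 0, 0, 0, 0, 0, 0, 1, 0, 0, 0, 0, 0, 0, 1, 0, 0, 0, 0, 0, 0, 1]
  grip_force: 25

```text
time: 4.22
position: [0.4839, -0.0266, 0.0243]
tool_rot: [0.705, 0.709, 0.0, 0.0]
ft_force: [-2.5, -1.0, 5.9]
grip_width: 0.023
grip_force: 25.0
```

Run:
```python
from h import *
state()
# hover pose: TCP 85 mm off deck above (3,0)
t=lambda x,y,z: DO+DR@np.array([x,y,z])
o=robot.get_obs();p=np.array(o['position']);up=p+[0,0,.1]
plan(t(.006,0,.08),DR@SW,11,cur=(up,Ro.from_quat(o['tool_rot']).as_matrix()))
```

```text
t 4.22 p [ 0.4839 -0.0266  0.0243] F [-2.5 -1.   5.9] w 0.023 gf 25.0 deckTCP [ -90.1 -223.7   38.5] q [-0.29  0.72  1.93 -0.    0.49 -0.29]
x 11 row [0.509, 0.131, 0.069, -0.681, 0.001, 0.0]
```

>>> jog_arm:
  motion: [0, 0, -0.5, 0, 0, 0, 1, 0, 0, -1, 0, 0, 0, 1, 0, 0, -1, 0, 0, 0, 1]

```text
time: 4.6
position: [0.4834, -0.0262, 0.1241]
tool_rot: [0.705, 0.709, -0.0, -0.001]
ft_force: [0.3, 0.3, -2.0]
grip_width: 0.0236
grip_force: 25.0
```

>>> jog_arm:
  motion: [0.509, 0.131, 0.069, -0.681, 0, 0, 1, 0.509, 0.131, 0.069, -0.681, 0, 0, 1, 0.509, 0.131, 0.069, -0.681, 0, 0, 1, 0.509, 0.131, 0.069, -0.681, 0, 0, 1, 0.509, 0.131, 0.069, -0.681, 0, 0, 1, 0.509, 0.131, 0.069, -0.681, 0, 0, 1, 0.509, 0.131, 0.069, -0.681, 0, 0, 1, 0.509, 0.131, 0.069, -0.681, 0, 0, 1, 0.509, 0.131, 0.069, -0.681, 0, 0, 1, 0.509, 0.131, 0.069, -0.681, 0, 0, 1, 0.509, 0.131, 0.069, -0.681, 0, 0, 1, 0, 0, 0, 0, 0, 0, 1]

```text
time: 6.1
position: [0.5382, 0.1736, 0.1071]
tool_rot: [0.686, 0.69, 0.161, 0.169]
ft_force: [0.3, 0.3, -2.4]
grip_width: 0.0235
grip_force: 25.0
```

>>> jog_arm:
  motion: [0, 0, 0, 0, 0, 0, 1, 0, 0, 0, 0, 0, 0, 1]

```text
time: 6.35
position: [0.5391, 0.1727, 0.1077]
tool_rot: [0.687, 0.688, 0.162, 0.169]
ft_force: [-0.2, 0.4, -2.8]
grip_width: 0.0233
grip_force: 25.0
```

Run:
```python
from h import *
state(); t=lambda x,y,z: DO+DR@np.array([x,y,z])
plan(t(.006,-.0021,.045),DR@SW,1)
im=robot.camera('top');s=robot.camera('side')
a=cv2.resize(im[130:210,215:295],None,fx=5,fy=5);b=cv2.resize(s[190:270,270:350],None,fx=5,fy=5)
cv2.imwrite('pics/hover.png',np.hstack([a,b]))
```

```text
t 6.35 p [0.5391 0.1727 0.1077] F [-0.2  0.4 -2.8] w 0.0233 gf 25.0 deckTCP [  0.5 -24.9  82.5] q [ 0.15  0.58  2.02 -0.83  0.11  0.96]
x 1 row [0.581, 0.184, 0.921, -0.737, 0.176, -0.015]
```

View pics/hover.png

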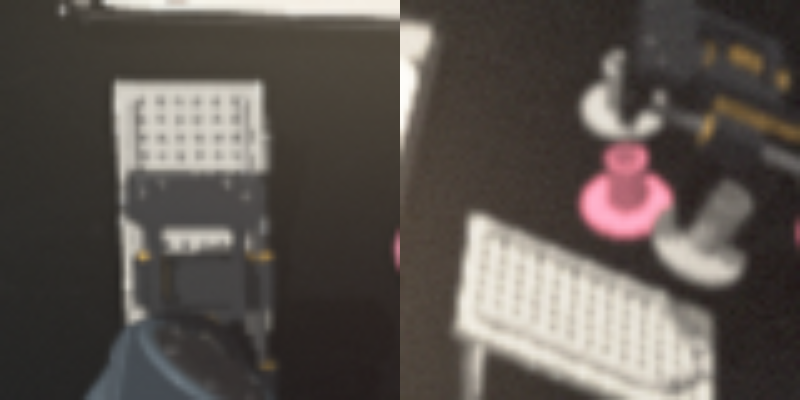

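The ferrule hangs level in the jaws, short of the deck. The TCP lagged because the wrist (joint 5) is near its singular pose. I'll fit a simple kinematic model to choose a good wrist branch.

```bash
cat > kin.py <<'E'
import numpy as np
from scipy.optimize import least_squares
from scipy.spatial.transform import Rotation as Ro
def rz(a): return Ro.from_euler('z',a).as_matrix()
def ry(a): return Ro.from_euler('y',a).as_matrix()
def fk(q,P):
    h,a1,L1,L2,a3,d,lat=P
    A=rz(q[0]); p=A@np.array([a1,lat,h]); A=A@ry(q[1]); p=p+A@[0,0,L1]
    A=A@ry(q[2]); p=p+A@np.array([a3,0,L2]); A=A@rz(P4*q[3])@ry(q[4]); p=p+A@[0,0,d]
    A=A@rz(P6*q[5])@rz(np.pi/2)      # tool frame
    return p,A
P4=P6=1
S=[([-1.40251570e+00,5.28385235e-01,1.43371433e+00,0,1.18142175,-.1785043],[.21234217,-.58717118,.23268112],[.985004553,.172525655,2.9e-6,-9.6e-4]),
([-.28,.45,1.86,0,.83,-.29],[.4812,-.0236,.160],[.704,.71,-.001,-.001]),
([-.29,.72,1.93,0,.49,-.29],[.4839,-.0266,.0243],[.705,.709,0,0]),
([.15,.58,2.02,-.83,.11,.96],[.5391,.1727,.1077],[.687,.688,.162,.169])]
E
python3 - <<'E'
import kin; from kin import *; from rig import robot
o=robot.get_obs(); S[3]=(o['q'],o['position'],o['tool_rot'])
for k in S[:1]: print(fk(k[0],[.4,0,.4,.4,0,.2,.11])[1].round(3), Ro.from_quat(k[2]).as_matrix().round(3))
for kin.P4 in(1,-1):
  for kin.P6 in (1,-1):
    print(kin.P4,kin.P6,[round(float((Ro.from_matrix(fk(k[0],[0]*7)[1]).inv()*Ro.from_quat(k[2])).magnitude()),3) for k in S])
kin.P4=kin.P6=1
w=[1,.3,.3,1]
f=lambda P:np.concatenate([wi*(fk(k[0],P)[0]-k[1]) for wi,k in zip(w,S)]+[1e-3*(np.array(P)-[.35,0,.45,.4,0,.25,.11])])
r=least_squares(f,[.35,0,.45,.4,0,.25,.11]);print(r.x.round(4),(f(r.x)*1e3).round(1))
print(list(o['q']),list(o['position']),list(o['tool_rot']))
E
```

```text
[[ 0.94   0.34  -0.   ]
 [ 0.34  -0.94   0.002]
 [ 0.    -0.002 -1.   ]] [[ 0.94   0.34  -0.   ]
 [ 0.34  -0.94   0.002]
 [ 0.    -0.002 -1.   ]]
1 1 [0.0, 0.005, 0.006, 0.0]
1 -1 [0.357, 0.579, 0.586, 1.923]
-1 1 [0.0, 0.005, 0.006, 1.662]
-1 -1 [0.357, 0.579, 0.586, 0.31]
[0.2834 0.0049 0.5776 0.3919 0.1136 0.2952 0.1111] [ 0.1  0.  -0.   0.3  0.2  0.1 -0.2 -0.5 -0.3 -0.   0.   0.1 -0.1  0.
  0.1 -0.   0.1  0.   0. ]
[np.float64(0.15442292035662847), np.float64(0.5842100371941351), np.float64(2.018625337607919), np.float64(-0.8310450310896437), np.float64(0.107316998294415), np.float64(0.9613817438490154)] [np.float64(0.53915361959715), np.float64(0.17268534614312633), np.float64(0.10771824278091144)] [np.float64(0.6866443481298705), np.float64(0.6882927134390863), np.float64(0.16188917179817267), np.float64(0.16901057914363507)]
```

```bash
cat >> kin.py <<'E'
PR=[0.2834,.0049,.5776,.3919,.1136,.2952,.1111]
LO=np.array([-3.08,-.75,.22,-1.43,0,-2.85]);HI=np.array([3.08,2.2,2.44,4.57,2.65,2.85])
def ik(p,R,seeds=None):
    sols=[]
    for s in (seeds if seeds is not None else [[.2,.7,1.9,a,b,c] for a in(-1,0,1,2,3,4.2) for b in(.2,.6) for c in(-2.5,-1.5,0,1.5,2.5)]):
        def f(q):
            pp,A=fk(q,PR); return np.r_[(pp-p)*5,Ro.from_matrix(R.T@A).as_rotvec()]
        r=least_squares(f,np.clip(s,LO+1e-3,HI-1e-3),bounds=(LO,HI))
        if r.cost<1e-7 and not any(np.abs(r.x-x).max()<.02 for x in sols): sols.append(r.x)
    return sols
E
python3 - <<'E'
from kin import *; from h import DO,DR,SW,down
for nm,d in [('a',(.003,0,.0243)),('a up',(.006,0,.08)),('b',(.056,0,.0243)),('b up',(.06,0,.08)),('c',(.028,0,.037)),('c up',(.028,0,.1))]:
    p=DO+DR@np.array(d)
    for yn,ya in ([('y=+x',0),('y=-x',180)] if nm[0]!='c' else [('y=+y',90),('y=-y',-90)]):
        R=DR@SW@rz(np.radians(ya))
        print(nm,yn,[s.round(2).tolist() for s in ik(p,R)])
E
```

```text
a y=+x [[0.2, 0.72, 1.97, 4.06, 0.12, 2.39]]
a y=-x [[0.2, 0.72, 1.97, 4.06, 0.12, -0.76]]
a up y=+x []
a up y=-x []
b y=+x [[0.18, 0.69, 1.86, -0.86, 0.11, 1.01]]
b y=-x [[0.18, 0.69, 1.86, -0.86, 0.11, -2.14]]
b up y=+x [[0.19, 0.57, 1.9, -0.53, 0.18, 0.68]]
b up y=-x [[0.19, 0.57, 1.9, -0.53, 0.18, -2.46]]
c y=+y []
c y=-y [[0.19, 0.68, 1.93, -1.43, 0.09, 0.01]]
c up y=+y [[0.2, 0.54, 1.98, -0.77, 0.14, 2.5]]
c up y=-y [[0.2, 0.54, 1.98, -0.77, 0.14, -0.64]]
```

Run:
```python
from kin import *; from h import DO,DR,SW,down
for ph in(-25,-15,15,25):
  for nm,d in [('a',(.003,0,.0243)),('a up',(.006,0,.08)),('b',(.056,0,.0243)),('b up',(.06,0,.08))]:
    print(ph,nm,[s.round(2).tolist() for s in ik(DO+DR@np.array(d),DR@SW@ry(np.radians(ph)),[[.2,.7,1.9,a,.3,c] for a in(-1,1,3,4.2) for c in(-2,0,2)])])
for ph in(-25,-15,-10,10):
  for nm,d in [('c',(.028,0,.037)),('c up',(.028,0,.1))]:
    print(ph,nm,[s.round(2).tolist() for s in ik(DO+DR@np.array(d),DR@Ro.from_euler('y',ph,degrees=True).as_matrix()@SW@rz(-np.pi/2),[[.2,.7,1.9,a,.3,c] for a in(-1,0,1,3,4.2) for c in(-2,0,2)])])
```

```text
-25 a [[0.43, 0.81, 1.78, -1.22, 0.65, 1.59]]
-25 a up [[0.45, 0.7, 1.83, -1.14, 0.69, 1.5]]
-25 b [[0.4, 0.78, 1.68, -1.1, 0.69, 1.39]]
-25 b up [[0.41, 0.68, 1.72, -1.02, 0.73, 1.32]]
-15 a [[0.35, 0.76, 1.87, -1.36, 0.43, 1.66]]
-15 a up [[0.37, 0.64, 1.91, -1.2, 0.46, 1.51]]
-15 b [[0.32, 0.73, 1.77, -1.1, 0.46, 1.35]]
-15 b up [[0.33, 0.62, 1.8, -0.98, 0.5, 1.23]]
15 a [[0.02, 0.74, 2.03, 2.1, 0.29, -2.1]]
15 a up [[0.02, 0.61, 2.08, 1.84, 0.26, -1.84]]
15 b [[0.02, 0.69, 1.91, 1.54, 0.26, -1.53]]
15 b up [[0.02, 0.58, 1.95, 1.25, 0.27, -1.22]]
25 a [[-0.09, 0.77, 2.04, 1.84, 0.5, -1.97]]
25 a up [[-0.1, 0.65, 2.09, 1.71, 0.49, -1.82]]
25 b [[-0.08, 0.73, 1.92, 1.55, 0.48, -1.63]]
25 b up [[-0.09, 0.61, 1.96, 1.4, 0.49, -1.47]]
-25 c [[0.23, 0.88, 2.15, 3.39, 0.85, 1.54]]
-25 c up [[0.25, 0.73, 2.22, 3.43, 0.78, 1.51]]
-15 c [[0.22, 0.77, 2.08, 3.45, 0.5, 1.45]]
-15 c up [[0.23, 0.63, 2.14, 3.54, 0.43, 1.37]]
-10 c [[0.21, 0.73, 2.04, 3.54, 0.34, 1.35]]
-10 c up [[0.22, 0.59, 2.09, 3.7, 0.26, 1.19]]
10 c [[0.17, 0.66, 1.82, -0.18, 0.32, -1.24]]
10 c up [[0.18, 0.54, 1.86, -0.15, 0.4, -1.26]]
```

The pose square to the deck is near-singular for the lower spot, but fine at about 50 mm upslope. I'll set the first ferrule down there, then regrip with the tool leaning 25° sideways in the pad plane and push it into the V.

Run:
```python
from h import *
t=lambda x,y,z: DO+DR@np.array([x,y,z])
plan(t(.05,-.0021,.08),DR@SW,8)
```

```text
x 8 row [0.071, 0.155, 0.003, -0.092, 0.022, -0.002]
```

>>> jog_arm:
  motion: [0.071, 0.155, 0.003, -0.092, 0.022, 0, 1, 0.071, 0.155, 0.003, -0.092, 0.022, 0, 1, 0.071, 0.155, 0.003, -0.092, 0.022, 0, 1, 0.071, 0.155, 0.003, -0.092, 0.022, 0, 1, 0.071, 0.155, 0.003, -0.092, 0.022, 0, 1, 0.071, 0.155, 0.003, -0.092, 0.022, 0, 1, 0.071, 0.155, 0.003, -0.092, 0.022, 0, 1, 0.071, 0.155, 0.003, -0.092, 0.022, 0, 1, 0, 0, 0, 0, 0, 0, 1, 0, 0, 0, 0, 0, 0, 1]

```text
time: 7.7
position: [0.5828, 0.196, 0.1301]
tool_rot: [0.681, 0.685, 0.183, 0.182]
ft_force: [0.6, -0.8, -3.0]
grip_width: 0.0231
grip_force: 25.0
```

Run:
```python
from h import *
state(); t=lambda x,y,z: DO+DR@np.array([x,y,z])
plan(t(.05,-.0021,.032),DR@SW,1)
```

```text
t 7.7 p [0.5828 0.196  0.1301] F [ 0.6 -0.8 -3. ] w 0.0231 gf 25.0 deckTCP [49.7 -1.8 79.9] q [ 0.19  0.58  1.92 -0.62  0.15  0.77]
x 1 row [-0.007, 0.008, 1.199, -0.007, -0.001, -0.0]
```

>>> jog_arm:
  motion: [-0.007, 0.008, 0.4, 0, 0, 0, 1, 0, 0, 0.4, 0, 0, 0, 1, 0, 0, 0.4, 0, 0, 0, 1, 0, 0, 0.08, 0, 0, 0, 1, 0, 0, 0, 0, 0, 0, 1]

```text
time: 8.32
position: [0.6087, 0.1959, 0.0859]
tool_rot: [0.681, 0.685, 0.184, 0.182]
ft_force: [0.3, -0.4, -1.5]
grip_width: 0.0236
grip_force: 25.0
```

>>> jog_arm:
  motion: [0, 0, 0.05, 0, 0, 0, 1, 0, 0, 0.05, 0, 0, 0, 1, 0, 0, 0, 0, 0, 0, 1]

```text
time: 8.7
position: [0.6111, 0.1961, 0.0828]
tool_rot: [0.681, 0.685, 0.184, 0.182]
ft_force: [0.3, 0.3, -3.3]
grip_width: 0.0232
grip_force: 25.0
```

Run:
```python
from h import *
state(); print(DR.T@np.array(robot.get_obs()['ft_force']))
```

```text
t 8.7 p [0.6111 0.1961 0.0828] F [ 0.3  0.3 -3.3] w 0.0232 gf 25.0 deckTCP [50.6 -1.9 24.9] q [ 0.18  0.69  1.88 -0.97  0.1   1.12]
[-1.38091055  0.25879113 -3.03435142]
```

>>> jog_arm:
  motion: [0, 0, 0.03, 0, 0, 0, 1, 0, 0, 0.03, 0, 0, 0, 1, 0, 0, 0, 0, 0, 0, 1]

```text
time: 9.07
position: [0.6112, 0.196, 0.0826]
tool_rot: [0.681, 0.685, 0.184, 0.183]
ft_force: [-10.2, -1.6, 12.8]
grip_width: 0.0233
grip_force: 25.0
```

Run:
```python
from h import *
state(); print(DR.T@np.array(robot.get_obs()['ft_force']))
```

```text
t 9.07 p [0.6112 0.196  0.0826] F [-10.2  -1.6  12.8] w 0.0233 gf 25.0 deckTCP [50.5 -2.  24.6] q [ 0.18  0.69  1.88 -0.99  0.1   1.14]
[-2.45354604 -1.53065045 16.16678131]
```

>>> jog_arm:
  motion: [0, 0, -0.03, 0, 0, 0, 1, 0, 0, 0, 0, 0, 0, 0.25, 0, 0, 0, 0, 0, 0, 0.25, 0, 0, -0.03, 0, 0, 0, 0.25, 0, 0, 0, 0, -0.9, 0, 0.25, 0, 0, 0, 0, -0.9, 0, 0.25, 0, 0, 0, 0, -0.9, 0, 0.25, 0, 0, 0, 0, -0.9, 0, 0.25, 0, 0, 0, 0, -0.9, 0, 0.25, 0, 0, 0, 0, -0.9, 0, 0.25, 0, 0, 0, 0, -0.85, 0, 0.25, 0, 0, 0, 0, 0, 0, 0.25]

```text
time: 10.58
position: [0.6112, 0.1972, 0.082]
tool_rot: [0.704, 0.63, 0.033, 0.326]
ft_force: [-0.5, 0.7, -0.1]
grip_width: 0.0329
grip_force: 0.0
```

Run:
```python
from h import *
state(); t=lambda x,y,z: DO+DR@np.array([x,y,z])
RL=DR@SW@Ro.from_euler('y',-25,degrees=True).as_matrix()
plan(t(.004,-.001,.0265),RL,8)
plan(t(.002,-.001,.0265),RL,8)
```

```text
t 10.57 p [0.6112 0.1972 0.082 ] F [-0.5  0.7 -0.1] w 0.0329 gf 0.0 deckTCP [50.3 -0.8 24.1] q [ 0.4   0.78  1.7  -1.11  0.68  1.42]
x 8 row [-0.004, -0.145, -0.007, 0.001, -0.004, 0.002]
x 8 row [-0.004, -0.151, -0.007, 0.001, -0.004, 0.002]
```

>>> jog_arm:
  motion: [-0.004, -0.148, -0.02, 0, 0, 0, 0.25, -0.004, -0.148, -0.02, 0, 0, 0, 0.25, -0.004, -0.148, -0.02, 0, 0, 0, 0.25, 0, -0.148, 0, 0, 0, 0, 0.25, 0, -0.148, 0, 0, 0, 0, 0.25, 0, -0.148, 0, 0, 0, 0, 0.25, 0, -0.148, 0, 0, 0, 0, 0.25, 0, -0.148, 0, 0, 0, 0, 0.25, 0, -0.12, 0, 0, 0, 0, 0.25, 0, 0, 0, 0, 0, 0, 0.25]

```text
time: 11.82
position: [0.5641, 0.1963, 0.0582]
tool_rot: [0.704, 0.63, 0.032, 0.326]
ft_force: [0.1, 0.3, -1.4]
grip_width: 0.0325
grip_force: 0.0
```

Run:
```python
from h import *
state(); print(DR.T@np.array(robot.get_obs()['ft_force']))
```

```text
t 11.82 p [0.5641 0.1963 0.0582] F [ 0.1  0.3 -1.4] w 0.0325 gf 0.0 deckTCP [-2.4 -1.4 27.1] q [ 0.43  0.8   1.8  -1.24  0.65  1.61]
[-0.5814601   0.28476996 -1.2819956 ]
```

Push on in 1 mm steps until contact.

>>> jog_arm:
  motion: [0, -0.025, 0, 0, 0, 0, 0.25, 0, -0.025, 0, 0, 0, 0, 0.25, 0, 0, 0, 0, 0, 0, 0.25]

```text
time: 12.2
position: [0.5629, 0.1963, 0.0576]
tool_rot: [0.704, 0.63, 0.032, 0.326]
ft_force: [0.4, 0.6, -0.4]
grip_width: 0.0326
grip_force: 0.0
```

>>> jog_arm:
  motion: [0, -0.025, 0, 0, 0, 0, 0.25, 0, 0, 0, 0, 0, 0, 0.25]

```text
time: 12.45
position: [0.562, 0.1962, 0.0571]
tool_rot: [0.704, 0.63, 0.032, 0.326]
ft_force: [-0.3, 0.2, -0.5]
grip_width: 0.0324
grip_force: 0.0
```

>>> jog_arm:
  motion: [0, -0.025, 0, 0, 0, 0, 0.25, 0, 0, 0, 0, 0, 0, 0.25]

```text
time: 12.7
position: [0.5617, 0.1962, 0.0569]
tool_rot: [0.704, 0.629, 0.032, 0.327]
ft_force: [1.1, -0.7, 1.7]
grip_width: 0.0327
grip_force: 0.9
```

Run:
```python
from h import *
state(); print(DR.T@np.array(robot.get_obs()['ft_force']))
s=robot.camera('side');b=cv2.resize(s[200:290,265:365],None,fx=6,fy=6,interpolation=cv2.INTER_CUBIC)
cv2.imwrite('pics/push.png',b)
```

```text
t 12.7 p [0.5617 0.1962 0.0569] F [ 1.1 -0.7  1.7] w 0.0327 gf 0.9 deckTCP [-5.1 -1.4 27.1] q [ 0.43  0.8   1.81 -1.25  0.65  1.63]
[ 1.82487122 -0.73241236  0.89000195]
```

View pics/push.png

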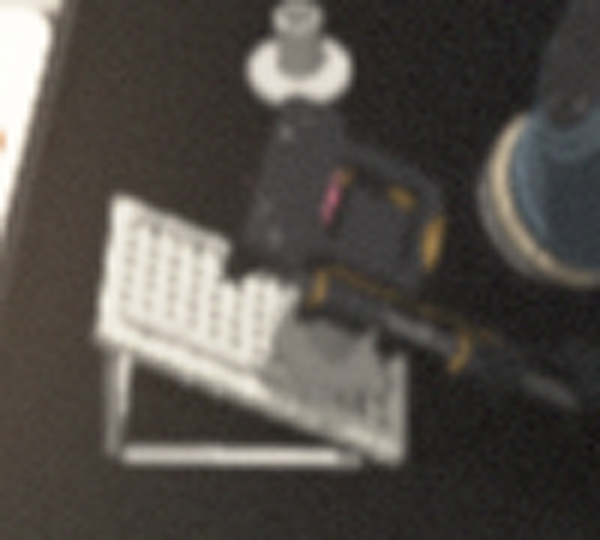

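Force is just rising at about the expected place (centre near deck x −0.7 mm by the jaw geometry). I'll press a little more, then back off and leave.

>>> jog_arm:
  motion: [0, -0.03, 0, 0, 0, 0, 0.25, 0, 0, 0, 0, 0, 0, 0.25, 0, 0, 0, 0, 0, 0, 0.25]

```text
time: 13.12
position: [0.5613, 0.1963, 0.0569]
tool_rot: [0.704, 0.629, 0.033, 0.327]
ft_force: [4.4, -1.8, 4.7]
grip_width: 0.033
grip_force: 3.3
```

Run:
```python
from h import *
state(); print(DR.T@np.array(robot.get_obs()['ft_force']))
```

```text
t 13.12 p [0.5613 0.1963 0.0569] F [ 4.4 -1.8  4.7] w 0.033 gf 3.3 deckTCP [-5.4 -1.4 27.3] q [ 0.43  0.8   1.81 -1.25  0.65  1.63]
[ 6.18618838 -1.86466994  1.88209386]
```

Seated. Leave and fetch the second.

>>> jog_arm:
  motion: [0, 0.1, 0, 0, 0, 0, 0.2, 0, 0, -0.5, 0, 0, 0, 0.2, 0, 0, -1, 0, 0, 0, 0.1, 0, 0, -1, 0, 0, 0, 0, 0, 0, 0, 0, 0, 0, 0]

```text
time: 13.75
position: [0.5166, 0.2399, 0.1373]
tool_rot: [0.704, 0.63, 0.034, 0.325]
ft_force: [-0.0, 0.6, 1.0]
grip_width: 0.0429
grip_force: 0.0
```

Run:
```python
from h import *
from kin import ik
state()
RP=down(np.pi/2+DYAW)@Ro.from_euler('y',-25,degrees=True).as_matrix()
plan([.6001,-.0423,.13],RP,9)
print([s.round(2) for s in ik(np.array([.6001,-.0423,.025]),RP,[[0,.7,1.9,-.5,.5,.5]])])
im=robot.camera('top'); cv2.imwrite('pics/t_a.png',im)
EOF=0
```

```text
t 13.75 p [0.5166 0.2399 0.1373] F [-0.   0.6  1. ] w 0.0429 gf 0.0 deckTCP [ -3.7  42.6 119.2] q [ 0.55  0.65  1.81 -1.02  0.77  1.45]
x 9 row [-0.677, 0.213, 0.408, 0.757, -0.006, -0.35]
[array([-0.05,  0.84,  1.62, -0.65,  0.77,  0.44])]
```

>>> jog_arm:
  motion: [-0.677, 0.213, 0.408, 0.757, -0.006, -0.35, 0, -0.677, 0.213, 0.408, 0.757, -0.006, -0.35, 0, -0.677, 0.213, 0.408, 0.757, -0.006, -0.35, 0, -0.677, 0.213, 0.408, 0.757, -0.006, -0.35, 0, -0.677, 0.213, 0.408, 0.757, -0.006, -0.35, 0, -0.677, 0.213, 0.408, 0.757, -0.006, -0.35, 0, -0.677, 0.213, 0.408, 0.757, -0.006, -0.35, 0, -0.677, 0.213, 0.408, 0.757, -0.006, -0.35, 0, -0.677, 0.213, 0.408, 0.757, -0.006, -0.35, 0, 0, 0, 0, 0, 0, 0, 0, 0, 0, 0, 0, 0, 0, 0]

```text
time: 15.18
position: [0.5992, -0.0446, 0.1281]
tool_rot: [0.689, 0.691, -0.155, 0.153]
ft_force: [-0.2, -1.1, 0.2]
grip_width: 0.0435
grip_force: 0.0
```

Run:
```python
from h import *
state()
RP=down(np.pi/2+DYAW)@Ro.from_euler('y',-25,degrees=True).as_matrix()
plan([.6001,-.0423,.026],RP,4)
im=robot.camera('top'); s=robot.camera('side')
a=cv2.resize(im[135:210,225:285],None,fx=6,fy=6,interpolation=cv2.INTER_CUBIC);b=cv2.resize(s[220:295,275:345],None,fx=6,fy=6,interpolation=cv2.INTER_CUBIC)
cv2.imwrite('pics/a_in.png',np.hstack([a,b]))
# expected flange outline of a at (0,0), measured bright flange
t=lambda x,y,z: DO+DR@np.array([x,y,z])
print(proj('top',[t(0,0,.006),t(0,0,.042)]),proj('side',[t(0,0,.006),t(0,0,.042)]))
```

```text
t 15.18 p [ 0.5992 -0.0446  0.1281] F [-0.2 -1.1  0.2] w 0.0435 gf 0.0 deckTCP [  61.6 -242.5   70.8] q [-0.05  0.67  1.59 -0.56  0.93  0.29]
x 4 row [0.283, 0.007, 0.572, -0.017, 0.007, -0.008]
[[253.31510593 181.78744816]
 [251.77551524 185.38040378]] [[318.18084337 255.95060766]
 [324.79740534 247.97592831]]
```

View pics/a_in.png

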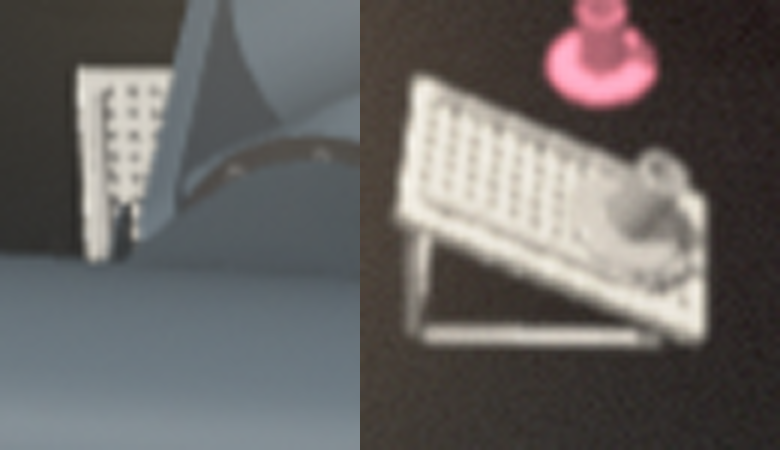

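The side view shows the first ferrule flat in the V. Its stub end is at about (325,248), against (324.8,248.0) expected. Now I descend on the second.

>>> jog_arm:
  motion: [0.283, 0.007, 0.572, -0.017, 0.007, 0, 0, 0.283, 0.007, 0.572, -0.017, 0.007, 0, 0, 0.283, 0.007, 0.572, -0.017, 0.007, 0, 0, 0.283, 0.007, 0.572, -0.017, 0.007, 0, 0, 0, 0, 0, 0, 0, 0, 0, 0, 0, 0, 0, 0, 0, 0, 0, 0, 0, 0, 0, 0, 1, 0, 0, 0, 0, 0, 0, 1, 0, 0, 0, 0, 0, 0, 1, 0, 0, 0, 0, 0, 0, 1]
  grip_force: 25

```text
time: 16.52
position: [0.6019, -0.0423, 0.0286]
tool_rot: [0.688, 0.692, -0.152, 0.155]
ft_force: [-1.4, 0.2, 5.4]
grip_width: 0.0231
grip_force: 25.0
```

Run:
```python
from h import *
state()
t=lambda x,y,z: DO+DR@np.array([x,y,z])
RL=DR@SW@Ro.from_euler('y',-25,degrees=True).as_matrix()
o=robot.get_obs();p=np.array(o['position']);R=Ro.from_quat(o['tool_rot']).as_matrix()
print('lean',Ro.from_matrix(R).as_euler('ZYX',degrees=True))
up=p+R@np.array([.42*.1,0,-.91*.1]) ; print(up-p)
up=p+R@np.array([-.042,0,-.091]) ; print(up-p)
plan(t(.070,(-.0423-p[1])*-1,.085),RL,10,cur=(up,R))
```

```text
t 16.52 p [ 0.6019 -0.0423  0.0286] F [-1.4  0.2  5.4] w 0.0231 gf 25.0 deckTCP [  14.1 -240.2  -16.7] q [-0.05  0.83  1.62 -0.65  0.77  0.44]
lean [ 90.23002015  25.08182181 179.73663689]
[-0.00072586  0.07661284  0.06461383]
[-0.00042043  0.00053437  0.10022244]
x 10 row [0.526, 0.004, -0.29, -0.674, 0.002, 0.314]
```

>>> jog_arm:
  motion: [-0.35, 0, -0.76, 0, 0, 0, 1, -0.35, 0, -0.76, 0, 0, 0, 1, -0.35, 0, -0.76, 0, 0, 0, 1]

```text
time: 16.9
position: [0.6011, -0.0415, 0.1284]
tool_rot: [0.689, 0.692, -0.151, 0.155]
ft_force: [-0.3, -0.2, -2.4]
grip_width: 0.0235
grip_force: 25.0
```

>>> jog_arm:
  motion: [0.526, 0.004, -0.29, -0.674, 0.002, 0.314, 1, 0.526, 0.004, -0.29, -0.674, 0.002, 0.314, 1, 0.526, 0.004, -0.29, -0.674, 0.002, 0.314, 1, 0.526, 0.004, -0.29, -0.674, 0.002, 0.314, 1, 0.526, 0.004, -0.29, -0.674, 0.002, 0.314, 1, 0.526, 0.004, -0.29, -0.674, 0.002, 0.314, 1, 0.526, 0.004, -0.29, -0.674, 0.002, 0.314, 1, 0.526, 0.004, -0.29, -0.674, 0.002, 0.314, 1, 0.526, 0.004, -0.29, -0.674, 0.002, 0.314, 1, 0.526, 0.004, -0.29, -0.674, 0.002, 0.314, 1, 0, 0, 0, 0, 0, 0, 1, 0, 0, 0, 0, 0, 0, 1]

```text
time: 18.4
position: [0.5975, 0.1977, 0.1437]
tool_rot: [0.704, 0.63, 0.031, 0.326]
ft_force: [0.3, -0.6, -1.4]
grip_width: 0.0235
grip_force: 25.0
```

Run:
```python
from h import *
state()
t=lambda x,y,z: DO+DR@np.array([x,y,z])
RL=DR@SW@Ro.from_euler('y',-25,degrees=True).as_matrix()
plan(t(.066,.000,.031),RL,4)
s=robot.camera('side');cv2.imwrite('pics/b_h.png',cv2.resize(s[190:295,255:365],None,fx=5,fy=5,interpolation=cv2.INTER_CUBIC))
```

```text
t 18.4 p [0.5975 0.1977 0.1437] F [ 0.3 -0.6 -1.4] w 0.0235 gf 25.0 deckTCP [69.2 -0.3 84.4] q [ 0.41  0.67  1.71 -1.    0.74  1.28]
x 4 row [0.142, -0.02, 0.302, -0.007, 0.0, 0.002]
```

>>> jog_arm:
  motion: [0.142, -0.02, 0.302, 0, 0, 0, 1, 0.142, -0.02, 0.302, 0, 0, 0, 1, 0.142, -0.02, 0.302, 0, 0, 0, 1, 0.142, -0.02, 0.302, 0, 0, 0, 1, 0, 0, 0, 0, 0, 0, 1, 0, 0, 0, 0, 0, 0, 1]

```text
time: 19.2
position: [0.6216, 0.1984, 0.0961]
tool_rot: [0.704, 0.63, 0.032, 0.326]
ft_force: [-0.4, 0.5, -2.5]
grip_width: 0.0236
grip_force: 25.0
```

>>> jog_arm:
  motion: [0.015, 0, 0.03, 0, 0, 0, 1, 0.015, 0, 0.03, 0, 0, 0, 1, 0, 0, 0, 0, 0, 0, 1]

```text
time: 19.58
position: [0.6231, 0.1987, 0.0942]
tool_rot: [0.704, 0.63, 0.032, 0.326]
ft_force: [0.2, 0.1, -1.6]
grip_width: 0.0235
grip_force: 25.0
```

Run:
```python
from h import *
state(); print(DR.T@np.array(robot.get_obs()['ft_force']))
```

```text
t 19.57 p [0.6231 0.1987 0.0942] F [ 0.2  0.1 -1.6] w 0.0235 gf 25.0 deckTCP [66.7  0.6 28.7] q [ 0.39  0.77  1.67 -1.07  0.7   1.35]
[-0.66867552  0.08708751 -1.50887561]
```

>>> jog_arm:
  motion: [-0.005, 0, 0.035, 0, 0, 0, 1, 0, 0, 0, 0, 0, 0, 1]

```text
time: 19.82
position: [0.6231, 0.1986, 0.0941]
tool_rot: [0.704, 0.63, 0.033, 0.326]
ft_force: [-4.7, 3.8, 4.6]
grip_width: 0.0234
grip_force: 25.0
```

Run:
```python
from h import *
state(); print(DR.T@np.array(robot.get_obs()['ft_force']))
```

```text
t 19.82 p [0.6231 0.1986 0.0941] F [-4.7  3.8  4.6] w 0.0234 gf 25.0 deckTCP [66.6  0.5 28.6] q [ 0.39  0.77  1.67 -1.07  0.69  1.35]
[-1.72421929  3.80726176  6.35766637]
```

>>> jog_arm:
  motion: [0, 0, -0.02, 0, 0, 0, 0.25, 0, 0, 0, 0, 0, 0, 0.25, 0, 0, 0, 0, 0, 0, 0.25, 0, -0.1, 0, 0, 0, 0, 0.25, 0, -0.1, 0, 0, 0, 0, 0.25, 0, -0.1, 0, 0, 0, 0, 0.25, 0, 0, 0, 0, 0, 0, 0.25]

```text
time: 20.7
position: [0.6122, 0.198, 0.0872]
tool_rot: [0.704, 0.63, 0.031, 0.326]
ft_force: [-0.1, 0.4, -0.7]
grip_width: 0.0322
grip_force: 0.0
```

>>> jog_arm:
  motion: [0, -0.03, 0, 0, 0, 0, 0.25, 0, 0, 0, 0, 0, 0, 0.25]

```text
time: 20.95
position: [0.6118, 0.1981, 0.087]
tool_rot: [0.704, 0.63, 0.032, 0.326]
ft_force: [-0.5, 0.3, 0.4]
grip_width: 0.0326
grip_force: 0.0
```

Run:
```python
from h import *
state(); print(DR.T@np.array(robot.get_obs()['ft_force']))
```

```text
t 20.95 p [0.6118 0.1981 0.087 ] F [-0.5  0.3  0.4] w 0.0326 gf 0.0 deckTCP [53.3  0.  28.1] q [ 0.4   0.77  1.7  -1.1   0.68  1.4 ]
[-0.25416378  0.3190832   0.60490817]
```

>>> jog_arm:
  motion: [0, -0.03, 0, 0, 0, 0, 0.25, 0, 0, 0, 0, 0, 0, 0.25]

```text
time: 21.2
position: [0.6107, 0.198, 0.0864]
tool_rot: [0.704, 0.63, 0.032, 0.326]
ft_force: [-0.7, 0.6, 0.8]
grip_width: 0.0324
grip_force: 0.0
```

>>> jog_arm:
  motion: [0, -0.03, 0, 0, 0, 0, 0.25, 0, 0, 0, 0, 0, 0, 0.25]

```text
time: 21.45
position: [0.6097, 0.198, 0.0858]
tool_rot: [0.704, 0.63, 0.032, 0.326]
ft_force: [-0.8, 0.6, 0.7]
grip_width: 0.0326
grip_force: 0.1
```

Run:
```python
from h import *
state(); print(DR.T@np.array(robot.get_obs()['ft_force']))
```

```text
t 21.45 p [0.6097 0.198  0.0858] F [-0.8  0.6  0.7] w 0.0326 gf 0.1 deckTCP [50.9  0.  28.1] q [ 0.4   0.77  1.7  -1.1   0.68  1.41]
[-0.34710975  0.57348974  1.0219611 ]
```

>>> jog_arm:
  motion: [0, -0.035, 0, 0, 0, 0, 0.25, 0, 0, 0, 0, 0, 0, 0.25]

```text
time: 21.7
position: [0.6094, 0.1982, 0.0858]
tool_rot: [0.704, 0.63, 0.033, 0.327]
ft_force: [1.6, -0.2, 1.8]
grip_width: 0.0324
grip_force: 1.4
```

Run:
```python
from h import *
state(); print(DR.T@np.array(robot.get_obs()['ft_force']))
```

```text
t 21.7 p [0.6094 0.1982 0.0858] F [ 1.6 -0.2  1.8] w 0.0324 gf 1.4 deckTCP [50.6  0.2 28.2] q [ 0.4   0.77  1.7  -1.11  0.68  1.41]
[ 2.26679696 -0.18335347  0.77892198]
```

>>> jog_arm:
  motion: [0, -0.025, 0, 0, 0, 0, 0.25, 0, 0, 0, 0, 0, 0, 0.25, 0, 0.1, 0, 0, 0, 0, 0.2, 0, 0, -0.5, 0, 0, 0, 0.2, 0, 0, -1, 0, 0, 0, 0, 0, 0, -1, 0, 0, 0, -0.5, 0, 0, 0, 0, 0, 0, -1]
  grip_force: 45

```text
time: 22.58
position: [0.5643, 0.2421, 0.1676]
tool_rot: [0.704, 0.63, 0.034, 0.326]
ft_force: [-0.2, -0.5, -0.3]
grip_width: 0.0556
grip_force: 0.0
```

```bash
cat >> h.py <<'E'
RC=Ro.from_euler('y',12,degrees=True).as_matrix()@SW@Ro.from_euler('z',-90,degrees=True).as_matrix()
E
python3 - <<'E'
from h import *
from kin import ik
state(); o=robot.get_obs()
Rt=Ro.from_euler('z',DYAW).as_matrix()@RC
pt=np.array([.5504,-.2211,.039])+Rt@[0,0,.008]; hov=pt+[0,0,.07]; print(pt)
plan(hov,Rt,26)
R0=Ro.from_quat(o['tool_rot']);rv=(R0.inv()*Ro.from_matrix(Rt)).as_rotvec(); q=np.array(o['q']);p0=np.array(o['position'])
for k in range(1,7):
    f=k/6; s=ik(p0+(hov-p0)*f,(R0*Ro.from_rotvec(rv*f)).as_matrix(),[q]); print(f,[x.round(2).tolist() for x in s]); q=s[0] if s else q
print(ik(pt,Rt,[q]))
s=robot.camera('side');t=lambda x,y,z: DO+DR@np.array([x,y,z])
print(proj('side',[t(0,0,.042),t(.056,0,.042)]))
cv2.imwrite('pics/ab.png',cv2.resize(s[155:295,270:370],None,fx=4,fy=4,interpolation=cv2.INTER_CUBIC))
E
```

```text
t 22.57 p [0.5643 0.2421 0.1676] F [-0.2 -0.5 -0.3] w 0.0556 gf 0.0 deckTCP [ 52.7  44.4 121.5] q [ 0.51  0.63  1.7  -0.93  0.82  1.28]
[ 0.54873674 -0.22111098  0.03117482]
x 26 row [-0.35, -0.348, 0.066, 0.137, 0.5, -0.896]
0.16666666666666666 [[0.29, 0.55, 1.85, -0.86, 0.54, 0.82]]
0.3333333333333333 [[0.05, 0.51, 1.91, -0.47, 0.4, -0.02]]
0.5 [[-0.17, 0.52, 1.88, -0.04, 0.5, -0.89]]
0.6666666666666666 [[-0.34, 0.57, 1.77, 0.05, 0.71, -1.4]]
0.8333333333333334 [[-0.45, 0.64, 1.63, -0.01, 0.93, -1.75]]
1.0 [[-0.52, 0.73, 1.47, -0.12, 1.12, -2.04]]
[array([-0.51918772,  0.83350638,  1.49466056, -0.12442684,  0.99877988,
       -2.01944323])]
[[324.79740534 247.97592831]
 [306.65063719 240.03645497]]
```

View pics/ab.png

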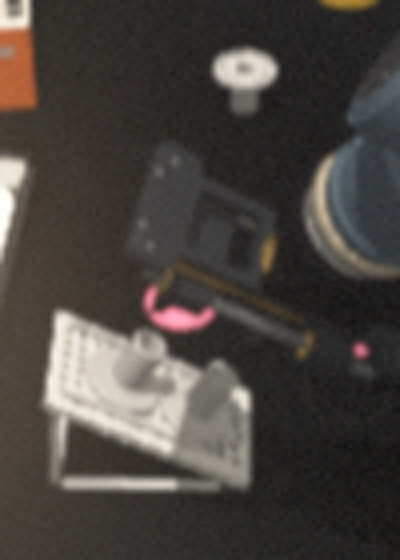

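Run:
```python
from h import *
from kin import ik
o=robot.get_obs(); R=Ro.from_quat(o['tool_rot']); p=np.array(o['position']);q=np.array(o['q'])
s=np.array([-0.35,-0.348,0.066])*.04; rv=np.radians(4*np.array([.137,.5,-.896]))
for k in range(26):
    p=p+R.as_matrix()@s; R=R*Ro.from_rotvec(rv)
    if k%4==3 or k==25:
        x=ik(p,R.as_matrix(),[q]); print(k,p.round(3),[i.round(2).tolist() for i in x]); q=x[0] if x else q
```

```text
3 [0.515 0.181 0.153] [[0.37, 0.53, 1.93, -0.95, 0.55, 1.0]]
7 [0.48  0.11  0.144] [[0.13, 0.46, 2.08, -0.76, 0.33, 0.39]]
11 [0.463 0.032 0.139] [[-0.14, 0.43, 2.11, -0.14, 0.32, -0.71]]
15 [ 0.465 -0.047  0.133] [[-0.36, 0.45, 2.02, 0.07, 0.53, -1.37]]
19 [ 0.486 -0.123  0.124] [[-0.48, 0.53, 1.84, 0.02, 0.77, -1.69]]
23 [ 0.524 -0.192  0.11 ] [[-0.52, 0.66, 1.6, -0.07, 1.01, -1.93]]
25 [ 0.548 -0.222  0.101] [[-0.52, 0.73, 1.47, -0.12, 1.12, -2.03]]
```

>>> jog_arm:
  motion: [-0.35, -0.348, 0.066, 0.137, 0.5, -0.896, -1, -0.35, -0.348, 0.066, 0.137, 0.5, -0.896, -1, -0.35, -0.348, 0.066, 0.137, 0.5, -0.896, -1, -0.35, -0.348, 0.066, 0.137, 0.5, -0.896, -1, -0.35, -0.348, 0.066, 0.137, 0.5, -0.896, -1, -0.35, -0.348, 0.066, 0.137, 0.5, -0.896, -1, -0.35, -0.348, 0.066, 0.137, 0.5, -0.896, -1, -0.35, -0.348, 0.066, 0.137, 0.5, -0.896, -1, -0.35, -0.348, 0.066, 0.137, 0.5, -0.896, -1, -0.35, -0.348, 0.066, 0.137, 0.5, -0.896, -1, -0.35, -0.348, 0.066, 0.137, 0.5, -0.896, -1, -0.35, -0.348, 0.066, 0.137, 0.5, -0.896, -1]

```text
time: 24.12
position: [0.4624, 0.0323, 0.1368]
tool_rot: [0.424, 0.894, 0.018, 0.14]
ft_force: [1.0, 0.1, -0.4]
grip_width: 0.087
grip_force: 0.0
```

>>> jog_arm:
  motion: [-0.35, -0.348, 0.066, 0.137, 0.5, -0.896, -1, -0.35, -0.348, 0.066, 0.137, 0.5, -0.896, -1, -0.35, -0.348, 0.066, 0.137, 0.5, -0.896, -1, -0.35, -0.348, 0.066, 0.137, 0.5, -0.896, -1, -0.35, -0.348, 0.066, 0.137, 0.5, -0.896, -1, -0.35, -0.348, 0.066, 0.137, 0.5, -0.896, -1, -0.35, -0.348, 0.066, 0.137, 0.5, -0.896, -1, -0.35, -0.348, 0.066, 0.137, 0.5, -0.896, -1, -0.35, -0.348, 0.066, 0.137, 0.5, -0.896, -1, -0.35, -0.348, 0.066, 0.137, 0.5, -0.896, -1, -0.35, -0.348, 0.066, 0.137, 0.5, -0.896, -1, -0.35, -0.348, 0.066, 0.137, 0.5, -0.896, -1]

```text
time: 25.62
position: [0.522, -0.192, 0.1086]
tool_rot: [0.064, 0.995, 0.002, -0.072]
ft_force: [0.1, -0.4, 0.4]
grip_width: 0.0868
grip_force: 0.0
```

>>> jog_arm:
  motion: [-0.35, -0.348, 0.066, 0.137, 0.5, -0.896, -1, -0.35, -0.348, 0.066, 0.137, 0.5, -0.896, -1, 0, 0, 0, 0, 0, 0, -1, 0, 0, 0, 0, 0, 0, -1]

```text
time: 26.12
position: [0.5454, -0.2209, 0.0998]
tool_rot: [0.002, 0.994, -0.001, -0.106]
ft_force: [-0.1, 0.3, 0.3]
grip_width: 0.0869
grip_force: 0.0
```

Run:
```python
from h import *
state()
Rt=Ro.from_euler('z',DYAW).as_matrix()@RC
pt=np.array([.5504,-.2211,.039])+Rt@[0,0,.008]
plan(pt+[0,0,.04],Rt,2); plan(pt,Rt,1,cur=(pt+[0,0,.04],Rt))
```

```text
t 26.12 p [ 0.5454 -0.2209  0.0998] F [-0.1  0.3  0.3] w 0.0869 gf 0.0 deckTCP [-2.000e-01 -4.185e+02  7.380e+01] q [-0.52  0.73  1.48 -0.12  1.12 -2.03]
x 2 row [-0.116, -0.002, 0.341, 0.006, -0.02, -0.077]
x 1 row [-0.208, 0.0, 0.978, 0.0, 0.0, 0.0]
```

>>> jog_arm:
  motion: [-0.116, 0.02, 0.341, 0, -0.02, -0.077, -1, -0.116, 0.02, 0.341, 0, -0.02, -0.077, -1, -0.104, 0, 0.489, 0, 0, 0, -1, -0.104, 0, 0.489, 0, 0, 0, -1, 0, 0, 0, 0, 0, 0, -1, 0, 0, 0, 0, 0, 0, -0.3, 0, 0, 0, 0, 0, 0, -0.25]

```text
time: 27.0
position: [0.5511, -0.2207, 0.0328]
tool_rot: [-0.004, 0.995, -0.001, -0.103]
ft_force: [0.4, 0.3, 0.6]
grip_width: 0.0742
grip_force: 0.0
```

Run:
```python
from h import *
state()
s=robot.camera('side');t=robot.camera('top')
cv2.imwrite('pics/c_g.png',np.hstack([cv2.resize(s[150:200,300:360],None,fx=6,fy=6,interpolation=cv2.INTER_CUBIC),cv2.resize(t[165:215,370:430],None,fx=6,fy=6,interpolation=cv2.INTER_CUBIC)]))
```

```text
t 27.0 p [ 0.5511 -0.2207  0.0328] F [0.4 0.3 0.6] w 0.0742 gf 0.0 deckTCP [ -28.8 -418.3   12.9] q [-0.52  0.83  1.5  -0.12  1.   -2.02]
```

View pics/c_g.png

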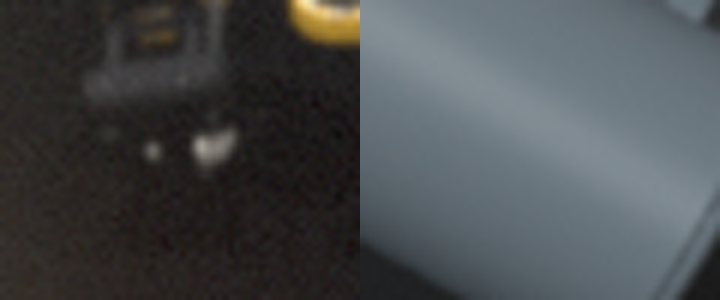

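The finger hides c here, but the open jaws straddle it. I'll trim the position and close.

>>> jog_arm:
  motion: [0.055, 0.015, 0.03, 0, 0, 0, -0.25, 0, 0, 0, 0, 0, 0, -0.25, 0, 0, 0, 0, 0, 0, 0, 0, 0, 0, 0, 0, 0, 1, 0, 0, 0, 0, 0, 0, 1, 0, 0, 0, 0, 0, 0, 1, 0, 0, 0, 0, 0, 0, 1]
  grip_force: 45

```text
time: 27.98
position: [0.548, -0.2198, 0.0316]
tool_rot: [-0.004, 0.995, -0.001, -0.103]
ft_force: [-1.6, -0.3, 4.1]
grip_width: 0.0539
grip_force: 45.0
```

Run:
```python
from h import *
state(); o=robot.get_obs(); R=Ro.from_quat(o['tool_rot']).as_matrix(); p=np.array(o['position'])
print((RC.T@Ro.from_euler('z',-DYAW).as_matrix()@R).round(3).tolist()); print('lift units',R.T@[0,0,.12]/.04)
```

```text
t 27.98 p [ 0.548  -0.2198  0.0316] F [-1.6 -0.3  4.1] w 0.0539 gf 45.0 deckTCP [ -32.  -417.3   13.4] q [-0.52  0.83  1.51 -0.12  0.99 -2.02]
[[1.0, 0.001, -0.002], [-0.001, 1.0, -0.002], [0.002, 0.002, 1.0]]
lift units [ 0.61678679 -0.00374943 -2.93590872]
```

>>> jog_arm:
  motion: [0.154, 0, -0.734, 0, 0, 0, 1, 0.154, 0, -0.734, 0, 0, 0, 1, 0.154, 0, -0.734, 0, 0, 0, 1, 0.154, 0, -0.734, 0, 0, 0, 1, 0, 0, 0, 0, 0, 0, 1, 0, 0, 0, 0, 0, 0, 1]

```text
time: 28.72
position: [0.5476, -0.2191, 0.15]
tool_rot: [-0.004, 0.995, -0.0, -0.104]
ft_force: [-1.1, -0.2, -2.7]
grip_width: 0.0542
grip_force: 45.0
```

```bash
cat >> h.py <<'E'
RCP=DR@RC; FC=np.array([-.0008,0,-.0076])
def ctcp(x,y,z): return DO+DR@np.array([x,y,z])-RCP@FC   # TCP for c's flange middle at deck x,y,z
def cpos():
    o=robot.get_obs(); R=Ro.from_quat(o['tool_rot']).as_matrix()
    print('c flange mid deck mm',((DR.T@(np.array(o['position'])+R@FC-DO))*1e3).round(1),'F deck',(DR.T@np.array(o['ft_force'])).round(1),'rot err deg',np.degrees(Ro.from_matrix(RCP.T@R).as_rotvec()).round(2))
E
python3 - <<'E'
from h import *
from kin import ik
state(); o=robot.get_obs(); R=Ro.from_quat(o['tool_rot']); p=np.array(o['position']);q=np.array(o['q'])
tg=ctcp(.028,0,.115); n=14; plan(tg,RCP,n)
rv=(R.inv()*Ro.from_matrix(RCP)).as_rotvec()/n
M=np.zeros((3,3));Q=R
for k in range(n): M+=Q.as_matrix();Q=Q*Ro.from_rotvec(rv)
s=np.linalg.solve(M,tg-p)
for k in range(n):
    p=p+R.as_matrix()@s; R=R*Ro.from_rotvec(rv)
    if k%3==1: x=ik(p,R.as_matrix(),[q]); print(k,p.round(3),[i.round(2).tolist() for i in x]); q=x[0] if x else q
for z in (.09,.06,.045):
    x=ik(ctcp(.028,0,z),RCP,[q]); print(z,[i.round(2).tolist() for i in x]); q=x[0] if x else q
cv2.imwrite('pics/c_l.png',cv2.resize(robot.camera('side')[100:220,260:400],None,fx=4,fy=4,interpolation=cv2.INTER_CUBIC))
E
```

```text
t 28.73 p [ 0.5476 -0.2191  0.15  ] F [-1.1 -0.2 -2.7] w 0.0542 gf 45.0 deckTCP [  26.8 -416.7  116.1] q [-0.52  0.66  1.45 -0.11  1.21 -2.05]
x 14 row [-0.006, 0.744, 0.014, -0.0, -0.534, 0.001]
1 [ 0.547 -0.16   0.149] [[-0.45, 0.61, 1.55, -0.07, 1.09, -1.99]]
4 [ 0.547 -0.07   0.147] [[-0.33, 0.56, 1.68, -0.01, 0.92, -1.9]]
7 [0.547 0.019 0.145] [[-0.18, 0.52, 1.78, 0.02, 0.75, -1.77]]
10 [0.548 0.108 0.144] [[-0.01, 0.51, 1.83, 0.0, 0.6, -1.59]]
13 [0.548 0.198 0.142] [[0.18, 0.52, 1.85, -0.12, 0.46, -1.3]]
0.09 [[0.18, 0.57, 1.83, -0.13, 0.43, -1.29]]
0.06 [[0.17, 0.63, 1.81, -0.13, 0.39, -1.29]]
0.045 [[0.17, 0.66, 1.8, -0.14, 0.37, -1.29]]
```

View pics/c_l.png

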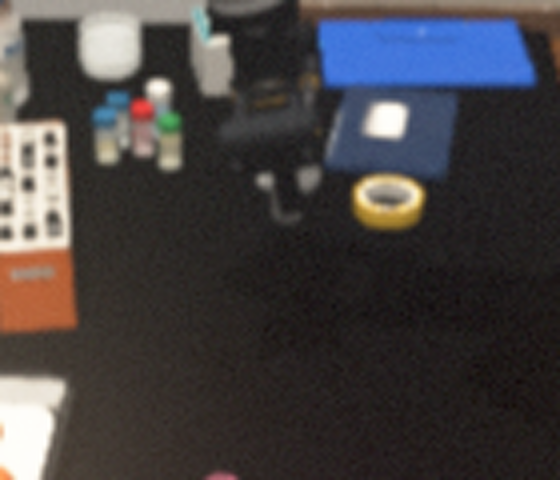

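c is held: its stub shows below the finger at crop (285,205). That was my 11th view, one over the limit of 10, so I'll check by numbers only from here on.

>>> jog_arm:
  motion: [-0.006, 0.744, 0.014, 0, -0.534, 0, 1, -0.006, 0.744, 0.014, 0, -0.534, 0, 1, -0.006, 0.744, 0.014, 0, -0.534, 0, 1, -0.006, 0.744, 0.014, 0, -0.534, 0, 1, -0.006, 0.744, 0.014, 0, -0.534, 0, 1, -0.006, 0.744, 0.014, 0, -0.534, 0, 1, -0.006, 0.744, 0.014, 0, -0.534, 0, 1, -0.006, 0.744, 0.014, 0, -0.534, 0, 1, -0.006, 0.744, 0.014, 0, -0.534, 0, 1, -0.006, 0.744, 0.014, 0, -0.534, 0, 1, -0.006, 0.744, 0.014, 0, -0.534, 0, 1, -0.006, 0.744, 0.014, 0, -0.534, 0, 1]

```text
time: 30.28
position: [0.5469, 0.1384, 0.1426]
tool_rot: [-0.004, 0.993, -0.0, 0.119]
ft_force: [0.1, 1.3, -1.1]
grip_width: 0.0542
grip_force: 45.0
```

>>> jog_arm:
  motion: [-0.006, 0.744, 0.014, 0, -0.534, 0, 1, -0.006, 0.744, 0.014, 0, -0.534, 0, 1, 0, 0, 0, 0, 0, 0, 1, 0, 0, 0, 0, 0, 0, 1]

```text
time: 30.78
position: [0.5478, 0.1966, 0.1422]
tool_rot: [-0.004, 0.988, -0.0, 0.156]
ft_force: [0.6, -0.5, -1.1]
grip_width: 0.0542
grip_force: 45.0
```

Run:
```python
from h import *
state();cpos(); plan(ctcp(.0275,0,.088),RCP,3); plan(ctcp(.0275,0,.055),RCP,1,cur=(ctcp(.0275,0,.088),RCP))
```

```text
t 30.77 p [0.5478 0.1966 0.1422] F [ 0.6 -0.5 -1.1] w 0.0542 gf 45.0 deckTCP [ 25.5  -1.  107.9] q [ 0.18  0.52  1.85 -0.12  0.46 -1.3 ]
c flange mid deck mm [ 27.8  -1.  115.1] F deck [-0.1 -0.5 -1.3] rot err deg [ 0.08  0.09 -0.12]
x 3 row [-0.045, 0.008, 0.222, -0.006, -0.007, 0.01]
x 1 row [-0.172, 0.0, 0.807, 0.0, 0.0, 0.0]
```

>>> jog_arm:
  motion: [-0.045, 0.01, 0.222, 0, 0, 0, 1, -0.045, 0.01, 0.222, 0, 0, 0, 1, -0.045, 0.01, 0.222, 0, 0, 0, 1, 0, 0, 0, 0, 0, 0, 1, -0.026, 0, 0.122, 0, 0, 0, 1, -0.026, 0, 0.122, 0, 0, 0, 1, 0, 0, 0, 0, 0, 0, 1]

```text
time: 31.65
position: [0.5669, 0.1983, 0.1107]
tool_rot: [-0.004, 0.988, -0.0, 0.157]
ft_force: [-0.4, -0.2, -1.4]
grip_width: 0.054
grip_force: 45.0
```

Run:
```python
from h import *
state();cpos()
```

```text
t 31.65 p [0.5669 0.1983 0.1107] F [-0.4 -0.2 -1.4] w 0.054 gf 45.0 deckTCP [26.2  0.6 71.1] q [ 0.18  0.6   1.82 -0.13  0.41 -1.29]
c flange mid deck mm [28.6  0.6 78.3] F deck [-1.1 -0.2 -1. ] rot err deg [ 0.05 -0.04 -0.1 ]
```

>>> jog_arm:
  motion: [0, -0.01, 0.122, 0, 0, 0, 1, -0.02, 0, 0.122, 0, 0, 0, 1, -0.026, 0, 0.122, 0, 0, 0, 1, 0, 0, 0, 0, 0, 0, 1]

```text
time: 32.15
position: [0.5732, 0.1979, 0.0971]
tool_rot: [-0.004, 0.988, -0.0, 0.157]
ft_force: [0.3, 0.3, -1.9]
grip_width: 0.0539
grip_force: 45.0
```

Run:
```python
from h import *
state();cpos()
```

```text
t 32.15 p [0.5732 0.1979 0.0971] F [ 0.3  0.3 -1.9] w 0.0539 gf 45.0 deckTCP [24.9  0.2 56.2] q [ 0.17  0.63  1.82 -0.14  0.39 -1.28]
c flange mid deck mm [27.3  0.2 63.5] F deck [-0.7  0.3 -1.8] rot err deg [ 0.05 -0.02 -0.09]
```

Going in freely. I'll continue 14 mm, then the last few slowly.

>>> jog_arm:
  motion: [-0.026, 0, 0.122, 0, 0, 0, 1, -0.026, 0, 0.122, 0, 0, 0, 1, -0.02, 0, 0.1, 0, 0, 0, 1, 0, 0, 0, 0, 0, 0, 1]

```text
time: 32.65
position: [0.5801, 0.198, 0.085]
tool_rot: [-0.004, 0.988, -0.0, 0.157]
ft_force: [0.8, 0.1, -1.8]
grip_width: 0.0542
grip_force: 45.0
```

Run:
```python
from h import *
state();cpos()
```

```text
t 32.65 p [0.5801 0.198  0.085 ] F [ 0.8  0.1 -1.8] w 0.0542 gf 45.0 deckTCP [24.8  0.2 42.2] q [ 0.17  0.65  1.81 -0.14  0.37 -1.28]
c flange mid deck mm [27.2  0.2 49.5] F deck [-0.2  0.1 -1.9] rot err deg [ 0.05 -0.02 -0.09]
```

>>> jog_arm:
  motion: [-0.01, 0, 0.05, 0, 0, 0, 1, -0.01, 0, 0.05, 0, 0, 0, 1, 0, 0, 0, 0, 0, 0, 1]

```text
time: 33.02
position: [0.5821, 0.198, 0.0818]
tool_rot: [-0.004, 0.988, -0.0, 0.157]
ft_force: [-0.3, 0.2, -2.9]
grip_width: 0.0543
grip_force: 45.0
```

>>> jog_arm:
  motion: [-0.005, 0, 0.025, 0, 0, 0, 1, 0, 0, 0, 0, 0, 0, 1]

```text
time: 33.28
position: [0.5823, 0.198, 0.0814]
tool_rot: [-0.004, 0.988, -0.0, 0.157]
ft_force: [-2.6, -0.7, 2.9]
grip_width: 0.0541
grip_force: 45.0
```

Run:
```python
from h import *
state();cpos()
```

```text
t 33.27 p [0.5823 0.198  0.0814] F [-2.6 -0.7  2.9] w 0.0541 gf 45.0 deckTCP [25.   0.2 38. ] q [ 0.17  0.66  1.8  -0.14  0.37 -1.28]
c flange mid deck mm [27.3  0.2 45.3] F deck [-0.8 -0.7  3.8] rot err deg [ 0.05 -0.06 -0.1 ]
```

>>> jog_arm:
  motion: [-0.005, 0, 0.025, 0, 0, 0, 1, 0, 0, 0, 0, 0, 0, 1, 0, 0, 0, 0, 0, 0, -0.35, 0, 0, 0, 0, 0, 0, -0.5, 0, 0, 0, 0, 0, 0, -0.7, 0, 0, 0, 0, 0, 0, -0.7]
  grip_force: 20

```text
time: 34.02
position: [0.5833, 0.198, 0.0799]
tool_rot: [-0.004, 0.988, -0.0, 0.157]
ft_force: [-0.7, -1.0, 0.1]
grip_width: 0.0724
grip_force: 0.0
```

Run:
```python
from h import *
state();cpos()
```

```text
t 34.02 p [0.5833 0.198  0.0799] F [-0.7 -1.   0.1] w 0.0724 gf 0.0 deckTCP [25.   0.2 36.2] q [ 0.17  0.66  1.8  -0.14  0.37 -1.28]
c flange mid deck mm [27.4  0.2 43.5] F deck [-0.6 -1.   0.5] rot err deg [ 0.05 -0.06 -0.09]
```

>>> jog_arm:
  motion: [0, 0, -0.3, 0, 0, 0, -0.7, 0, 0, -0.7, 0, 0, 0, -0.7, 0, 0, -1, 0, 0, 0, -0.7, 0, 0, -1, 0, 0, 0, -0.7, 0, -1, -0.5, 0, 0, 0, -0.7, 0, -1, 0, 0, 0, 0, -0.7, 0, -1, 0, 0, 0, 0, -0.7, 0, -1, 0, 0, 0, 0, -0.7, 0, -1, 0, 0, 0, 0, -0.7, 0, -1, 0, 0, 0, 0, -0.7, 0, -1, 0, 0, 0, 0, -0.7, 0, -1, 0, 0, 0, 0, -0.7]

```text
time: 35.52
position: [0.542, -0.1233, 0.2144]
tool_rot: [-0.004, 0.988, -0.0, 0.157]
ft_force: [0.0, 0.6, 0.7]
grip_width: 0.0741
grip_force: 0.0
```

>>> jog_arm:
  motion: [0, -1, 0, 0, 0, 0, -0.7, 0, -1, 0, 0, 0, 0, -0.7, 0, 0, 0, 0, 0, 0, -0.7]

```text
time: 35.9
position: [0.5434, -0.2053, 0.2147]
tool_rot: [-0.002, 0.987, -0.001, 0.158]
ft_force: [0.2, 0.8, 1.0]
grip_width: 0.0739
grip_force: 0.0
```

Run:
```python
from h import *
state()
T=robot.camera('top');S=robot.camera('side');cv2.imwrite('pics/endt.png',T);cv2.imwrite('pics/ends.png',S)
th=np.linspace(0,2*np.pi,120,endpoint=False)
def circ(x,z): return DO+np.c_[x+.028*np.cos(th),.028*np.sin(th),0*th+z]@DR.T
# edge of c's flange top (z .048) : radial brightness profile across predicted outline in each view, for x shifts
for n,im in(('top',T),('side',S)):
    g=cv2.GaussianBlur(cv2.cvtColor(im,cv2.COLOR_BGR2GRAY),(0,0),.7).astype(np.float32)
    ref=cv2.GaussianBlur(cv2.cvtColor(cv2.imread(f'pics/{n}0.png'),cv2.COLOR_BGR2GRAY),(0,0),.7).astype(np.float32)
    d=np.abs(g-ref); x0,y0,x1,y1=(225,130,290,210) if n=='top' else (265,215,350,290)
    m=(d[y0:y1,x0:x1]>25).astype(np.uint8); k=max(cv2.findContours(m,cv2.RETR_EXTERNAL,cv2.CHAIN_APPROX_NONE)[0],key=cv2.contourArea)
    h=k.reshape(-1,2)+[x0,y0]; print(n,'changed bbox',h.min(0),h.max(0),'area',m.sum())
    pr=np.vstack([proj(n,circ(.0275,.048)),proj(n,circ(.0275,.042)),proj(n,circ(0,.006)),proj(n,circ(.056,.006))]); print(' predicted bbox',pr.min(0).round(1),pr.max(0).round(1),'c only',proj(n,circ(.0275,.048)).min(0).round(1),proj(n,circ(.0275,.048)).max(0).round(1))
    c=np.clip(cv2.resize(g[y0:y1:2,x0:x1:2],None,fx=1,fy=1)/26,0,9).astype(int)
    if n=='top': print('\n'.join(''.join(map(str,r)) for r in np.clip(g[y0+10:y1-8,x0+8:x1-18]/26,0,9).astype(int)))
    else: print('\n'.join(''.join(map(str,r)) for r in np.clip(g[225:285,275:340]/26,0,9).astype(int)))
```

```text
t 35.9 p [ 0.5434 -0.2053  0.2147] F [0.2 0.8 1. ] w 0.0739 gf 0.0 deckTCP [  55.6 -402.8  174.2] q [-0.65  0.4   1.79  0.29  0.71 -2.42]
top changed bbox [249 175] [268 194] area 407
 predicted bbox [241.5 154.5] [262.7 190.7] c only [241.5 167.6] [260.8 186.2]
222222222222222222222222222222222222222
222222222222222222222222222222222222222
222222222222222222222222222222222222222
222222222222222222222222222222222222222
222222222222222222222222222222222222222
222223333333333333333333333333333332222
222234555555555555555555555555555542222
222236777777777777777777777766677753222
222246777777777777777777777777777753222
222247877777777777777777777776777753222
222247877667766777777677767766677753222
222247776667777777777777777776667753222
222246776567777777777777777776667753222
222236776567777777777677767766667753222
222236776567777776677677777776667753222
222236776667777777777677777777667753222
222236776667777777777777777776666764322
222235776566777777777777667766666764322
222235776667777777777777767776667764322
222225776667777777777777777777767764322
2222247766667777776666777776666677643
[... 5028 characters left out ...]
5544444444444444444444445566778752111111
22222223344566666666666666666666666666666666654444445666642111111
22222222334556666666666666666666666666666666665444334445432111111
22222222223344444444444444444444444445554444544443222333321111111
22222222222222222222222222222222222222222222332222211222211111111
22222222222222222222222222222222222222222111221111111111111111111
22222222222222222222222222222221111111111111111111111111111111111
22222222222222222222222222222221111111111111111111111111111111111
22222222222222222222222222222221111111111111111111111111111111111
22222222222222222222222222222221111111111111111111111111111111111
22222222222222222222222222222222111111111111111111111111111111111
```

The last images agree with a nested stack. c's bore is at top (250.8,176) against (251.1,176.9) predicted, and at side (315.7,242) against (317,242.9). All three went down flush by contact height, and the arm is clear, so I hand in.

```bash
python3 -c "
from rig import robot
print(robot.hand_in())"
```

```text
the job is handed in; nothing more can be done
None
```

I handed the job in at about 36 s, with no verdict returned: by contact forces and the final camera numbers, two grey ferrules sit flange-down in the V and right behind it, and ferrule_c is nested stub-down between them; I viewed 11 pictures, one over the limit of 10.

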